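# Fish a stray battery cell from under the monitor riser with a pinch reacher

## Task

A battery cell has rolled into the low gap under the clear monitor riser. Take the reacher by its handle, squeeze its trigger so that the jaws close gently on the cell there, lift the cell out with the reacher and lay it in the charger's empty bay, without squeezing the cell hard, dropping it or touching it with the robot itself. Then put the reacher down flat on the desk, clear of the charger, and do not bump the riser or disturb the screwdriver and the box.

Things in the scene. Friction and masses are not known exactly. Their poses are not given: they have to be found in the camera images.
- reacher_handle (a point): Middle of the handle of a pinch reacher lying flat on the desk, 29 mm above its underside. Axes: x towards the jaws, y left, z up. The handle is two upright plates 64 mm long (x), 16 to 58 mm above the underside, 55 to 62 mm over all: pinch them together from above. A base block 100 x 44 mm, 14 mm high, lies below them (60 mm behind to 40 mm ahead; a weight 36 mm high on its rear 20 mm).
- trigger: The right handle plate: a sprung trigger, outer face at y = -28 mm when free; axes and origin as reacher's when free. Squeezed, it slides up to 22.5 mm to +y against a spring: 6 N to start it plus 0.3 N per mm. More squeeze closes the jaws, less opens them. Each jaw presses with 0.67 x (squeeze minus spring force).
- reacher: The whole reacher, 0.2 kg, 280 mm long, 66 mm wide; origin on its underside below the handle's middle, axes as the handle. Its left handle plate is fixed; its outer face is a screw-set pad standing anywhere from y = +27 to +34 mm (setting not measured, so the width at which the jaws meet a thing varies by 7 mm). Empty, it balances near the handle's middle.
- reacher_jaws (a point): Point midway between the jaws, 190 mm ahead of the handle's middle, 15 mm above the reacher's underside; same axes. Behind it (30 to 44 mm) is a cross bar 66 mm wide, 19 to 33 mm above the underside, on a 12 mm shaft 20 to 32 mm above it.
- jaw_left: Left jaw (+y side): an upright rubber-faced plate parallel to x, 5 mm thick, 62 mm long (32 mm behind to 30 mm ahead of the jaws' midpoint), 5 to 25 mm above the reacher's underside. The jaws stand 50 mm apart when open; each moves in 0.75 mm per mm of trigger travel. Origin and axes as reacher's when open.
- jaw_right: Right jaw (-y side), the mirror image of the left one; moves to +y as it closes. Origin and axes as reacher's when open.
- cell_center (a point): Centre of the stray battery cell: a black cylinder of 21 mm diameter, 65 mm long, about 55 g, lying on the desk under the riser (centre 10.5 mm up). Its own x axis is its length (which end leads does not matter). A jaw pressing harder than 10 N dents it.
- cell: The stray cell; origin on its surface, 10.5 mm below the centre at the start; x along its length.
- riser_mouth (a point): Middle of the front of the gap under the clear acrylic monitor riser, 26 mm above the desk. Axes: x along the front edge, y into the gap, z up. The gap is 52 mm high, 194 mm deep to a white back board, open at both ends; four legs of 16 mm diameter at x = +-141 mm, 9 and 191 mm behind the front.
- riser: The clear riser, fixed, 300 x 200 mm, its 8 mm top reaching 60 mm above the desk; origin on the desk under its middle, 100 mm behind the front edge; axes as the mouth.
- bay (a point): Where the centre of a cell lying in the charger's empty bay is, 26.8 mm above the desk. x along the bay from its low foot to the display block, y left, z up. Two rails along x, 94 mm long, 6 mm wide, 16 mm apart inside, tops 20 mm up, cradle the cell between them. At the foot is a 30 mm wide stop 23 mm high, 47 mm from this point. Lay the cell along x.
- charger: Black two-bay charger, fixed, 210 x 136 mm, base 10 mm thick; origin on the desk, 26 mm left of the empty bay's centre, axes as the bay. Display block: from 50 to 130 mm ahead of the origin, full width, 42 mm high. The other bay, parallel and 52 mm left of the empty one, holds a like cell.
- screwdriver: Bystander: a screwdriver lying on the desk; origin under its middle.
- cell_case: Bystander: a grey plastic box 85 x 75 x 30 mm; origin under its centre.

How it is judged:
By the outcome, as a careful person would: the job done as asked, in the order asked, and still so for the second after the job is handed in, with the robot touching nothing.
It also fails if it takes over 72 s, if anything falls off the work surface, if the arm or the gripper's body presses on something with over 40 N, if the wrist force passes 120 N, or if a joint passes its speed limit or range.

## Robot

A 6-joint arm with a two-finger parallel gripper is mounted at the origin on the work surface. World frame = base frame: x ahead of the robot, y to its left, z up, the work surface at z = 0. Lengths are in mm, angles in rad, forces in N, time in s.
With the tool pointing down it reaches from about 350 to 775 mm from the base axis. Payload 7.3 kg.
Tool frame: the origin (TCP) lies midway between the tips of the shut fingers; the grasp point (between the pads) lies 19 mm behind it; x points along the fingers, z is the direction in which the jaws open and shut, and the axes are right-handed (so a half turn about x gives the same grasp; the last joint's range is limited). The gripper opens to 92 mm and grips with 3 to 60 N. Pads are 19 mm wide; open, the fingers measure 130 mm over their backs; the gripper's body (75 mm by 190 mm) begins 47 mm behind the grasp point.
Start: joints at [0.965, 0.342, 1.524, -0, 1.275, -0.146], TCP at [232.968, 470.501, 226.741] pointing down, gripper open.
Joint ranges: [-2.53, 2.53], [-0.77, 2.02], [0.04, 2.7], [-1, 4.14], [0.28, 2.66], [-3.11, 3.11]. Speed limits (rad/s): [2.57, 2.57, 3.14, 3.14, 3.14, 3.14].

## Interface

Orientations are given as a unit quaternion [x, y, z, w].
In Python, from rig import * gives the robot as it stands. The module is installed in compiled form; this text tells all that it offers.
- The arm moves only by the shell command python3 -m handwheel 'ROWS'. ROWS is JSON, a list of rows, each a list of 7 numbers: the turn, a rotation vector about the tool's x, y, z in rad, then the shift along the tool's x, y, z in m, then the opening, from 0 (shut) to 1 (fully open). A call has 1 to 12 rows; each row shifts and turns the commanded pose from where the row before left it, along the tool's axes as they then stand; what a row does not reach is not made up. A row lasts 1/12 s, in which the tool goes at most 41.7 mm and 7.16 degrees, less where a joint would pass 70% of its speed; a pose out of reach is approached as far as the arm can. A call with a gripper value outside its range is refused whole. The fingers move at their own pace and stop on an object; the grip force is fixed at half the most. Time passes only in rows, so rows that do not move let the fingers close. It gives the time, the measured TCP pose, the force and the opening at its end, in the units of the state.
- get_state(): the state, without advancing time (a new reading comes with each control period).
- read_camera(name): name is "scene" or "top" or "wrist"; returns the picture (400x640x3 uint8, red, green, blue); there is no depth.
- camera_params(name): a dict with "K" (3x3 intrinsics, pixels), "T" (4x4, takes a point from camera to world coordinates). Camera axes: x right, y down, z forward; pixel columns grow to the right and rows downward; lengths in mm; the calibration is good to about 2 mm. A picture is of the moment at which its call begins: read the wrist's pose just before it. camera_params takes no time and is no camera call; for the wrist camera it gives the pose at the moment of the call.
- close_job(): hands the job in, once; it reports no verdict.
Trained networks look in the newest picture that a camera, given by its name, has taken for a name from the list of things; names that differ only in an ending like _2 or _b are one class to them, and where a whole thing is asked for, a point or a joint stands for the part that bears it (a point fixed in the world has none). Each returns a list of dicts, best first, with "confidence" (0 to 1); they miss things now and then, are a little off and sometimes report something else, mostly with a low value. They report only what shows in the picture. A call takes as long as a camera call.
- find_in(camera, thing): "box" ([left, top, width, height] in pixels, round what is visible of it).
- regions_of(camera, thing): "mask" (400x640 bool, what is visible of it) and "box" ([left, top, width, height] in pixels, round what is visible of it).
- mark_of(camera, thing): "point" ([column, row] in pixels: a listed point, or the origin of a listed thing).
The state is a dict: "clock": time; "joint_positions": joint angles; "joint_vel": joint speeds; "effort": joint torques, N m; "tool_pos": TCP position; "orientation": TCP orientation; "force": force on the tool from outside, world axes, zero at the start; "moment": the same for the moment, N m; "width": finger opening in mm.
Only numpy, scipy, OpenCV 4.12 (cv2) and the standard library are available. Lean on these libraries where they do the work, as an engineer would, in place of code of your own. Each camera call takes 0.05 s, during which the arm holds its last target.

## Working session

There is one attempt and no reset: what is moved stays moved. The work goes in short steps, Python scripts to look and compute and a shell command to move; the robot and the scene stay as the last step left them, time stands still between calls to the robot, and variables do not carry over. Pictures are saved under pics/ and viewed, and the job is handed in when it is done.

```bash
mkdir -p pics; python3 - <<'E'
from rig import *
import cv2
s=get_state(); print({k:(v if not hasattr(v,'tolist') else v.tolist()) for k,v in s.items()})
for c in ("scene","top","wrist"):
    p=camera_params(c); print(c,p["K"],p["T"])
    im=read_camera(c); cv2.imwrite(f"pics/{c}0.png",im[:,:,::-1])
E
```

```text
{'clock': 0.0, 'joint_positions': [0.9650398619291992, 0.3427238486659949, 1.5250123945345186, -2.38060597997192e-05, 1.275394085921236, -0.1460042887104709], 'joint_vel': [0.0002894665159379415, -0.0013157768574747692, 0.0004609191652292891, 0.0013655569015239137, -0.0008859851637553529, 0.00034862380930456043], 'effort': [0.0011000097583746538, -43.12489628791809, -24.42202091217041, 0.07190321339294314, 0.056197699159383774, -0.0001767297135302215], 'tool_pos': [232.7117092304155, 470.1544047590682, 226.04599187158078], 'orientation': [-0.373144706989476, 0.6012697737975862, 0.3726970104880748, 0.6002787895106654], 'force': [0.18196995603534932, 0.640133584677754, -0.4181863609645345], 'moment': [-0.01861144282135986, 0.06393499665390813, 0.048896101232238934], 'width': 92.20077828439432}
scene [[370.04438942   0.         322.64763152]
 [  0.         370.04438942 198.31983527]
 [  0.           0.           1.        ]] [[ 3.41758257e-01  5.40775115e-01 -7.68611455e-01  1.36499346e+03]
 [ 9.39626833e-01 -2.11762880e-01  2.68808292e-01 -3.36113801e+02]
 [-1.73985403e-02 -8.14075400e
[... 206 characters left out ...]
    0.           1.        ]] [[-1.92640917e-02 -9.87095555e-01  1.58969369e-01  4.44672338e+02]
 [-9.99813978e-01  1.88678655e-02 -4.00153779e-03 -7.35709741e+01]
 [ 9.50487486e-04 -1.59016883e-01 -9.87275406e-01  1.03251585e+03]
 [ 0.00000000e+00  0.00000000e+00  0.00000000e+00  1.00000000e+00]]
wrist [[350.70460663   0.         317.58957812]
 [  0.         350.70460663 197.20781083]
 [  0.           0.           1.        ]] [[ 4.43741684e-01  8.55146425e-01  2.67988637e-01  1.59842433e+02]
 [ 8.96154695e-01 -4.23341343e-01 -1.32999512e-01  5.06019988e+02]
 [-2.83387867e-04  2.99176702e-01 -9.54197684e-01  3.83872863e+02]
 [ 0.00000000e+00  0.00000000e+00  0.00000000e+00  1.00000000e+00]]
```

View pics/scene0.png

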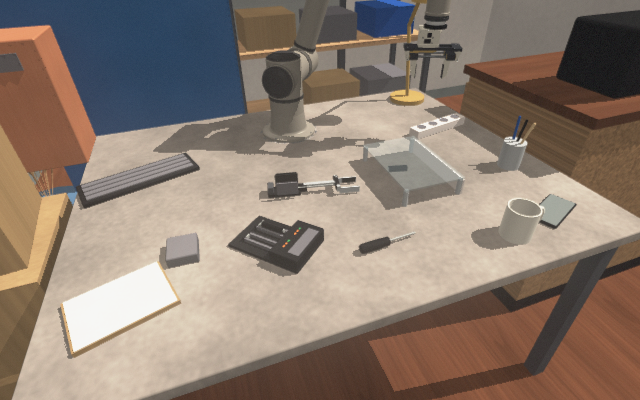

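View pics/top0.png

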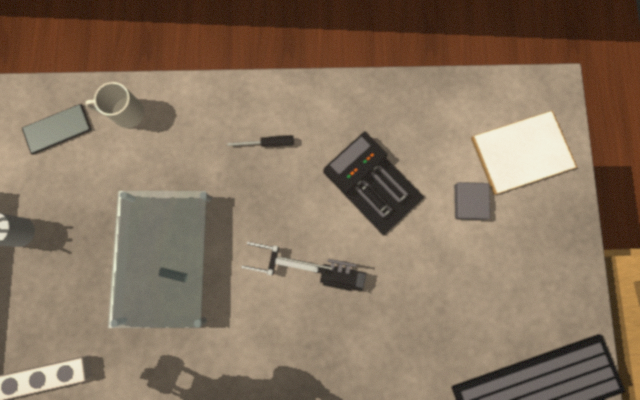

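View pics/wrist0.png

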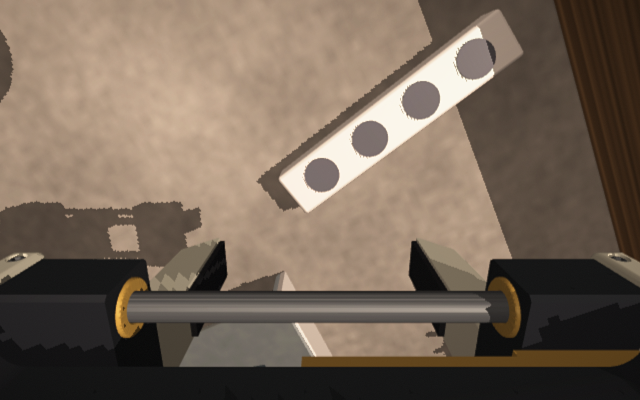

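The scene shows the reacher (top px ~(340,275)), jaws pointing left toward the riser. The cell is visible under the riser at top px (172,274), and the charger is at (373,183).

```bash
cat > h.py <<'E'
from rig import *
import numpy as np, cv2
from scipy.spatial.transform import Rotation as R
def ray(cam,px,P=None):
    P=P or camera_params(cam); K=np.array(P["K"]);T=np.array(P["T"])
    d=T[:3,:3]@np.linalg.solve(K,[px[0],px[1],1.]); return T[:3,3],d
def onz(cam,px,z,P=None):
    o,d=ray(cam,px,P); return o+d*(z-o[2])/d[2]
def proj(cam,pts,P=None):
    P=P or camera_params(cam); K=np.array(P["K"]);T=np.linalg.inv(np.array(P["T"]))
    p=np.atleast_2d(pts)@T[:3,:3].T+T[:3,3]; q=p@K.T; return q[:,:2]/q[:,2:]
E
python3 - <<'E'
from h import *
for c in ("scene","top"):
    read_camera(c)
    for t,z in (("reacher_handle",29),("reacher_jaws",15),("reacher",0),("trigger",0),("cell_center",10.5),("riser_mouth",26),("riser",0),("bay",26.8),("charger",0),("screwdriver",0),("cell_case",0)):
        for m in mark_of(c,t)[:2]:
            print(c,t,np.round(m["point"],1),round(m["confidence"],2),np.round(onz(c,m["point"],z),1))
E
```

```text
scene reacher_handle [286.9 185.6] 0.75 [ 438.6 -126.8   29. ]
scene reacher_handle [285.6 191.5] 0.55 [ 468.1 -139.    29. ]
scene reacher_jaws [348.2 185.2] 0.95 [485.7  56.5  15. ]
scene reacher_jaws [388.5 244.6] 0.22 [770.9  44.   15. ]
scene reacher [287.2 192.4] 0.88 [ 432.9 -126.5    0. ]
scene reacher [287.4 192.8] 0.7 [ 435.2 -126.5    0. ]
scene trigger [285.8 192.3] 0.7 [ 430.7 -130.4    0. ]
scene cell_center [287.7 184.2] 0.71 [ 404.3 -116.1   10.5]
scene cell_center [184.3 255.1] 0.67 [ 619.4 -441.5   10.5]
scene riser_mouth [382.6 176.4] 0.6 [494.3 170.4  26. ]
scene riser [407.1 173.6] 0.96 [472.3 274.8   0. ]
scene bay [260.7 234.6] 0.82 [ 631.1 -249.9   26.8]
scene bay [287.1 186.9] 0.29 [ 442.5 -127.4   26.8]
scene charger [271.3 237.6] 0.65 [ 621.6 -222.5    0. ]
scene screwdriver [386.5 246.8] 0.62 [762.3  44.3   0. ]
scene cell_case [184.4 252.1] 0.85 [ 596.  -442.4    0. ]
top reacher_handle [339.8 274.2] 0.88 [ 436.9 -129.5   29. ]
top reacher_jaws [257.5 259.4] 0.6 [474.   57.9  15. ]
top reacher [337.3 273.8] 0.68 [ 437.7 -125.3    0. ]
top trigger [337.6 275.7] 0.51 [ 433.4 -125.9    0. ]
top cell_center [471.  200.3] 0.65 [ 602.7 -444.8   10.5]
top riser_mouth [206.7 257.8] 0.66 [479.5 171.9  26. ]
top riser_mouth [336.8 274.3] 0.47 [ 436.8 -122.9   26. ]
top riser [166.9 261. ] 0.83 [474.8 270.8   0. ]
top bay [391.2 184.2] 0.92 [ 641.8 -255.5   26.8]
top charger [379.6 188.8] 0.82 [ 636.3 -232.     0. ]
top charger [167.8 260.9] 0.64 [475.  268.7   0. ]
top screwdriver [259.6 142.3] 0.74 [757.   55.2   0. ]
top cell_case [469.6 200.9] 0.59 [ 602.9 -445.2    0. ]
```

```bash
python3 - <<'E'
from h import *
im=read_camera("top")[:,:,::-1]
cv2.imwrite("pics/t_ch.png",cv2.resize(im[125:240,310:435],None,fx=5,fy=5,interpolation=cv2.INTER_CUBIC))
cv2.imwrite("pics/t_re.png",cv2.resize(im[230:300,230:385],None,fx=5,fy=5,interpolation=cv2.INTER_CUBIC))
cv2.imwrite("pics/t_ri.png",cv2.resize(im[180:340,100:220],None,fx=3.7,fy=3.7,interpolation=cv2.INTER_CUBIC))
im=read_camera("scene")[:,:,::-1]
cv2.imwrite("pics/s_ch.png",cv2.resize(im[130:280,220:470],None,fx=3.2,fy=3.2,interpolation=cv2.INTER_CUBIC))
E
```

```text
(no output)
```

View pics/t_ch.png

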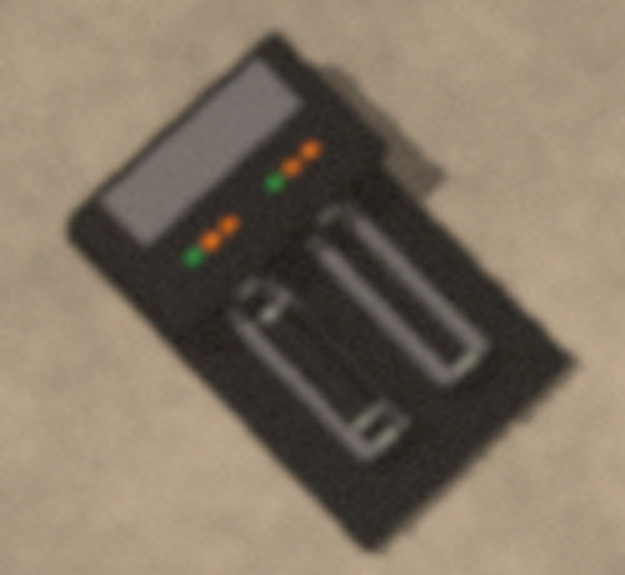

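View pics/t_re.png

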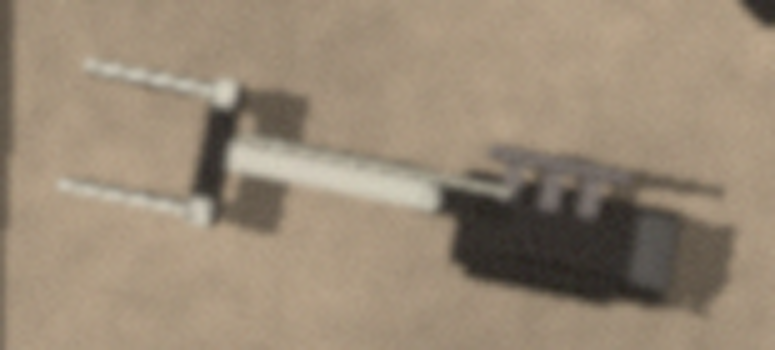

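View pics/t_ri.png

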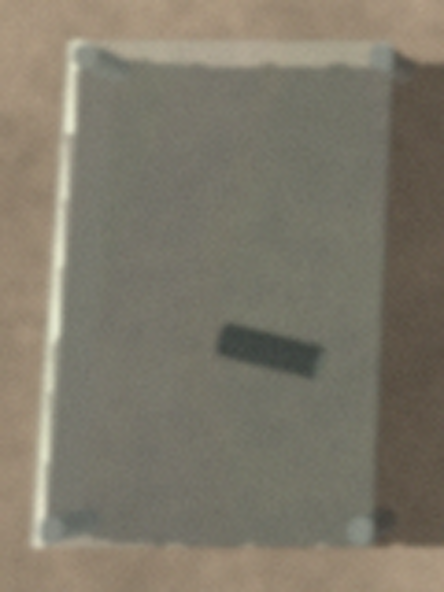

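View pics/s_ch.png

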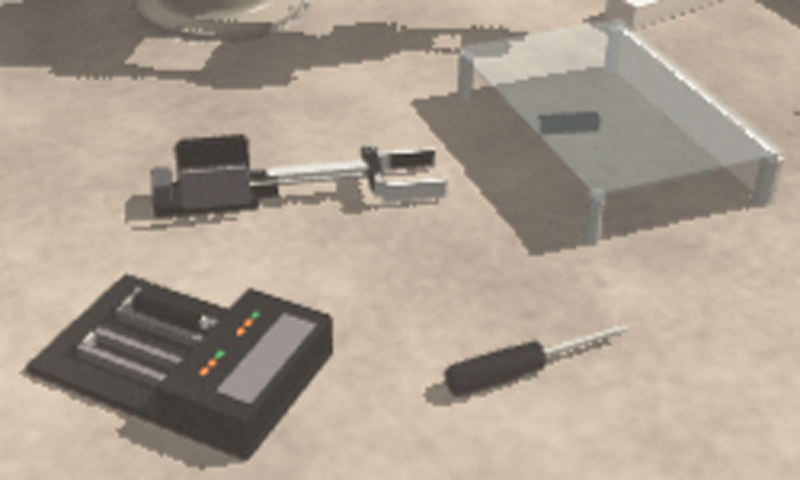

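```bash
python3 - <<'E'
from h import *
im=read_camera("top").astype(int); 
def seg(im,box,thr):
    x0,y0,x1,y1=box; g=im.sum(2)[y0:y1,x0:x1]; m=(g<thr).astype(np.uint8)
    n,l,st,c=cv2.connectedComponentsWithStats(m); k=1+np.argmax(st[1:,4]); 
    ys,xs=np.nonzero(l==k); return np.c_[xs+x0,ys+y0].astype(float)
sub=im.sum(2)[262:288,152:194]; print(sub[::3,::3])
p=seg(im,(152,262,194,288),230)
w=np.array([onz("top",q,10.5) for q in p])[:,:2]; c=w.mean(0); u,s,v=np.linalg.svd(w-c); 
print(len(p),c,v[0],np.degrees(np.arctan2(v[0][1],v[0][0])),[np.ptp((w-c)@v[i]) for i in (0,1)])
ims=read_camera("scene").astype(int)
p=seg(ims,(380,158,415,176),330); print(ims.sum(2)[160:176:2,384:412:2])
w=np.array([onz("scene",q,10.5) for q in p])[:,:2]; c=w.mean(0); u,s,v=np.linalg.svd(w-c)
print(len(p),c,np.degrees(np.arctan2(v[0][1],v[0][0])),[np.ptp((w-c)@v[i]) for i in (0,1)])
for t in ("cell","reacher","charger","riser"):
  for c in ("top","scene"):
    read_camera(c)
    for r in regions_of(c,t)[:3]: print(t,c,r["box"],round(r["confidence"],2),r["mask"].sum())
s=get_state(); print(np.round(R.from_quat(s["orientation"]).as_matrix(),3))
E
```

```text
[[332 335 332 334 344 342 343 343 343 337 333 324 338 338]
 [336 335 335 330 340 339 342 343 342 339 339 340 341 333]
 [333 338 330 234 246 286 314 320 336 347 336 334 334 338]
 [331 338 304 213 198 190 198 209 235 275 300 322 338 330]
 [327 339 278 205 220 209 207 204 210 189 194 220 306 327]
 [336 329 328 308 270 237 203 213 211 207 210 258 330 329]
 [338 333 335 334 334 334 330 297 264 237 213 280 329 325]
 [343 337 331 326 323 323 335 331 329 333 322 328 332 322]
 [337 340 332 326 330 332 324 324 332 327 327 333 331 324]]
195 [444.33774294 253.97165249] [0.25223241 0.96766668] 75.39034605852962 [np.float64(60.31709038807338), np.float64(17.379582117502316)]
[[425 430 435 434 437 426 418 427 421 424 427 437 429 433]
 [427 431 431 428 418 420 429 429 426 425 421 426 422 437]
 [427 426 417 424 416 412 412 413 412 406 405 416 426 435]
 [418 425 323 285 293 289 291 283 290 281 282 289 425 434]
 [329 422 388 286 284 281 289 289 288 283 283 284 421 422]
 [324 346 386 286 275 275 291 283 289 299 300 304 424 427]
 [326 328 326 394 432 430 437 428 432 443 439 437 438 432]
 [327 320 327 358 428 430 437 434 439 439 432 432 435 430]]
157 [444.71378122 235.60518679] -87.7846867898488 [np.float64(105.72494194490781), np.float64(54.981376159344855)]
reacher scene [267.7, 173.9, 94.2, 23.9] 0.87 1159
charger top [322.2, 129.8, 100.4, 106.9] 0.86 5173
charger scene [230.3, 216.8, 94.5, 55.3] 0.55 3224
riser top [106.4, 191.5, 105.7, 141.9] 0.78 12452
riser scene [361.7, 138.1, 101.3, 66.9] 0.71 3472
riser scene [357.3, 232.4, 54.2, 19.6] 0.23 373
[[ 0.    -0.896  0.444]
 [ 0.     0.444  0.896]
 [-1.    -0.     0.   ]]
```

```bash
python3 -m handwheel '[[0.109,0,0,0,0,0,1],[0.109,0,0,0,0,0,1],[0.109,0,0,0,0,0,1],[0.109,0,0,0,0,0,1],[0.109,0,0,0,0,0,1],[0.109,0,0,0,0,0,1],[0.109,0,0,0,0,0,1],[0.109,0,0,0,0,0,1],[0.109,0,0,0,0,0,1],[0.109,0,0,0,0,0,1],[0.109,0,0,0,0,0,1],[0.109,0,0,0,0,0,1]]'
python3 -m handwheel '[[0,0,0,0,-0.032,0.018,1],[0,0,0,0,-0.032,0.018,1],[0,0,0,0,-0.032,0.018,1],[0,0,0,0,-0.032,0.018,1],[0,0,0,0,-0.032,0.018,1],[0,0,0,0,-0.032,0.018,1],[0,0,0,0,-0.032,0.018,1],[0,0,0,0,-0.032,0.018,1],[0,0,0,0,-0.032,0.018,1],[0,0,0,0,-0.032,0.018,1]]'
python3 -m handwheel '[[0,0,0,0,-0.032,0.018,1],[0,0,0,0,-0.032,0.018,1],[0,0,0,0,-0.032,0.018,1],[0,0,0,0,-0.032,0.018,1],[0,0,0,0,-0.032,0.018,1],[0,0,0,0,-0.032,0.018,1],[0,0,0,0,-0.032,0.018,1],[0,0,0,0,-0.032,0.018,1],[0,0,0,0,0,0,1],[0,0,0,0,0,0,1]]'
cat > look.py <<'E'
from h import *
import sys
n=sys.argv[1]; s=get_state(); P=camera_params("wrist"); im=read_camera("wrist"); cv2.imwrite(f"pics/{n}.png",im[:,:,::-1])
Rm=R.from_quat(s["orientation"]).as_matrix()
print("t",s["clock"],"tcp",np.round(s["tool_pos"],1),"zhead",round(np.degrees(np.arctan2(Rm[1,2],Rm[0,2])),2),"xz",np.round(Rm[2],4),"F",np.round(s["force"],2),"w",round(s["width"],2))
for t,z in (("reacher_handle",29),("reacher_jaws",15),("reacher",0),("trigger",0),("cell_center",10.5),("bay",26.8)):
    for m in mark_of("wrist",t)[:1]: print(t,np.round(m["point"],1),round(m["confidence"],2),np.round(onz("wrist",m["point"],z,P),1))
E
python3 look.py w1
```

```text
clock: 3.35
tool_pos: [233.0, 470.5, 226.7]
orientation: [0.071, 0.703, -0.071, 0.703]
force: [1.0, -1.5, -0.3]
width: 92.0
clock: 4.18
tool_pos: [347.0, 119.8, 227.0]
orientation: [0.07, 0.703, -0.069, 0.704]
force: [0.4, -0.2, 0.4]
width: 91.5
clock: 5.02
tool_pos: [438.0, -159.2, 226.2]
orientation: [0.071, 0.704, -0.07, 0.703]
force: [-0.5, 0.7, 0.1]
width: 91.8
t 5.0167 tcp [ 438.  -159.2  226.2] zhead -11.47 xz [-1.e+00  4.e-04 -7.e-04] F [-0.47  0.74  0.05] w 91.75
reacher_handle [310.2 137.5] 0.76 [ 437.2 -125.4   29. ]
reacher [313.6 138.2] 0.81 [ 439.3 -130.6    0. ]
trigger [314.1 133.9] 0.71 [ 440.7 -126.1    0. ]
bay [522.6 212.1] 0.65 [ 645.7 -249.8   26.8]
```

```bash
ls pics
```

```text
s_ch.png
scene0.png
t_ch.png
t_re.png
t_ri.png
top0.png
w1.png
wrist0.png
```

View pics/w1.png

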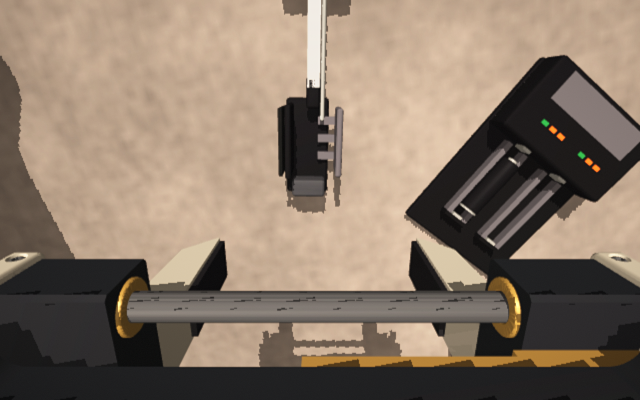

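The wrist picture shows the handle upright in view: trigger plate (grey) at cols 335–343, rows 107–177; left pad (dark) at cols 277–290; the shaft runs straight up at col ~316.

```bash
python3 - <<'E'
from h import *
im=cv2.imread("pics/w1.png"); cv2.imwrite("pics/w1c.png",cv2.resize(im[0:210,255:365],None,fx=5,fy=2.8,interpolation=cv2.INTER_CUBIC))
cv2.imwrite("pics/w1d.png",cv2.resize(im[90:210,260:360],None,fx=5,fy=5,interpolation=cv2.INTER_CUBIC))
for px,z in (((343,140),58),((278,140),58),((283,140),58),((340,107),58),((340,177),58),((317,2),32),((314.5,80),32)): print(px,np.round(onz("wrist",px,z),1))
E
```

```text
(343, 140) [ 467.8 -127.7   58. ]
(278, 140) [ 408.6 -115.9   58. ]
(283, 140) [ 413.2 -116.8   58. ]
(340, 107) [470.3 -97.9  58. ]
(340, 177) [ 458.9 -162.    58. ]
(317, 2) [467.4  -5.5  32. ]
(314.5, 80) [452.2 -70.2  32. ]
```

View pics/w1d.png

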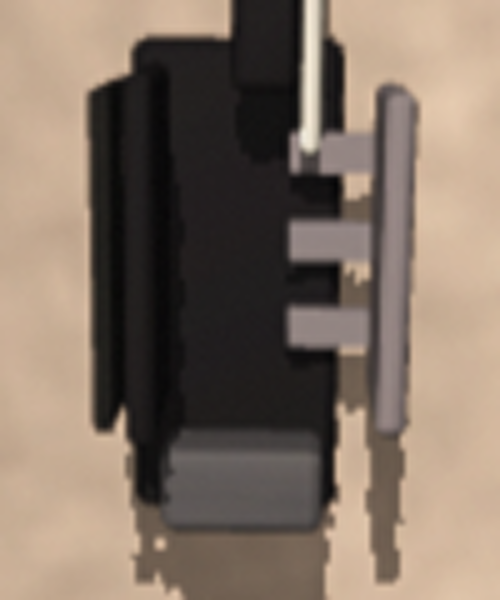

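```bash
python3 -m handwheel '[[0,0,0,0.030,0.0172,-0.0023,1],[0,0,0,0.030,0.0172,-0.0023,1],[0,0,0,0.030,0.0172,-0.0023,1],[0,0,0,0.030,0,0,1],[0,0,0,0.030,0,0,1],[0,0,0,0.020,0,0,1],[0,0,0,0.015,0,0,1],[0,0,0,0.012,0,0,1],[0,0,0,0.010,0,0,1],[0,0,0,0,0,0,1],[0,0,0,0,0,0,1]]'
python3 look.py w2
```

```text
clock: 6.28
tool_pos: [441.2, -105.3, 19.7]
orientation: [0.069, 0.704, -0.069, 0.703]
force: [0.0, 1.0, 0.1]
width: 91.8
t 6.2833 tcp [ 441.2 -105.3   19.7] zhead -11.24 xz [-1.e+00  3.e-04 -7.e-04] F [0.01 1.03 0.13] w 91.82
reacher [321.7 277.9] 0.93 [ 439.  -128.2    0. ]
trigger [323.8 279.1] 0.78 [ 440.  -129.2    0. ]
```

View pics/w2.png

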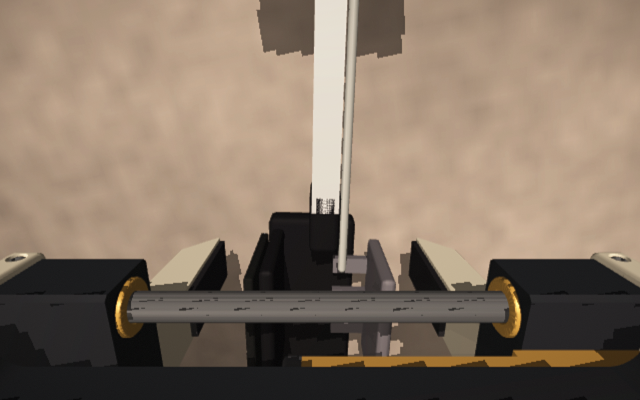

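The fingers straddle the handle (left pad at cols 246–270, trigger plate 368–395), with the plate's front edge level with the finger fronts. I'll back off 3 mm, then close in small steps, watching command against measured width.

```bash
python3 -m handwheel '[[0,0,0,0,-0.003,0,0.9],[0,0,0,0,0,0,0.8],[0,0,0,0,0,0,0.72],[0,0,0,0,0,0,0.70],[0,0,0,0,0,0,0.70],[0,0,0,0,0,0,0.70]]'
python3 -m handwheel '[[0,0,0,0,0,0,0.67],[0,0,0,0,0,0,0.67],[0,0,0,0,0,0,0.67]]'
python3 -m handwheel '[[0,0,0,0,0,0,0.64],[0,0,0,0,0,0,0.64],[0,0,0,0,0,0,0.64]]'
```

```text
clock: 7.13
tool_pos: [440.7, -108.7, 19.7]
orientation: [0.07, 0.704, -0.07, 0.704]
force: [-0.1, -0.0, -0.2]
width: 64.4
clock: 7.38
tool_pos: [440.7, -108.7, 19.7]
orientation: [0.07, 0.704, -0.069, 0.704]
force: [0.0, -0.5, -0.1]
width: 61.4
clock: 7.63
tool_pos: [440.4, -108.6, 19.8]
orientation: [0.07, 0.704, -0.069, 0.703]
force: [-1.6, 0.7, 2.5]
width: 58.9
```

```bash
python3 -m handwheel '[[0,0,0,0,0,0,0.61],[0,0,0,0,0,0,0.61],[0,0,0,0,0,0,0.61]]'
python3 -m handwheel '[[0,0,0,0,0,0,0.58],[0,0,0,0,0,0,0.58],[0,0,0,0,0,0,0.58]]'
python3 look.py w3; python3 -c "
from h import *
print([round(get_state()['width'],2) for _ in range(3)])
for i in range(4):
    read_camera('top'); print(round(get_state()['width'],3))"
```

```text
clock: 7.88
tool_pos: [440.1, -108.5, 19.8]
orientation: [0.07, 0.704, -0.069, 0.703]
force: [-3.4, 1.3, 5.0]
width: 56.2
clock: 8.13
tool_pos: [440.2, -108.6, 19.8]
orientation: [0.07, 0.704, -0.069, 0.703]
force: [-3.6, 1.4, 6.6]
width: 53.4
t 8.1333 tcp [ 440.2 -108.6   19.8] zhead -11.28 xz [-1.e+00  2.e-04 -1.e-03] F [-3.58  1.36  6.61] w 53.36
reacher_handle [323.8 298.2] 0.93 [ 439.8 -126.    29. ]
reacher [326.6 271.8] 0.97 [ 441.5 -128.2    0. ]
trigger [316.4 271.5] 0.75 [ 435.8 -126.9    0. ]
[53.69, 53.69, 53.69]
53.398
53.424
53.619
53.451
```

View pics/w3.png

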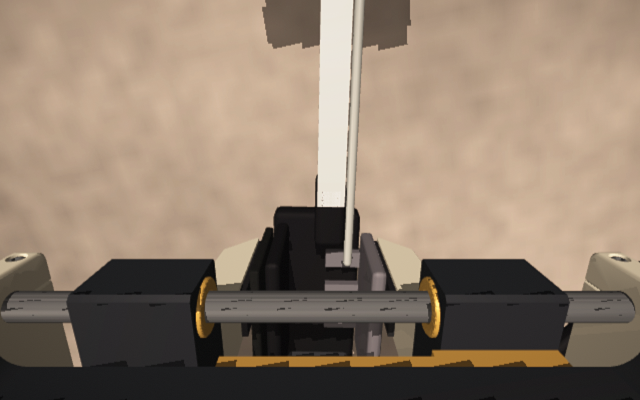

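```bash
python3 -m handwheel '[[0,0,0,-0.001,0,0,0.58],[0,0,0,-0.001,0,0,0.58],[0,0,0,-0.001,0,0,0.58],[0,0,0,0,0,0,0.58]]'
python3 -m handwheel '[[0,0,0,-0.002,0,0,0.58],[0,0,0,-0.001,0,0,0.58],[0,0,0,0,0,0,0.58]]'
python3 look.py w4; python3 -c "
from h import *
im=read_camera('scene')[:,:,::-1]
cv2.imwrite('pics/s4.png',cv2.resize(im[130:230,250:400],None,fx=5,fy=5,interpolation=cv2.INTER_CUBIC))"
```

```text
clock: 9.02
tool_pos: [441.0, -108.9, 22.8]
orientation: [0.07, 0.703, -0.07, 0.704]
force: [-0.6, 0.7, -2.2]
width: 53.2
clock: 9.27
tool_pos: [440.9, -108.8, 25.9]
orientation: [0.069, 0.704, -0.07, 0.704]
force: [-0.4, 0.0, -1.4]
width: 53.4
t 9.2667 tcp [ 440.9 -108.8   25.9] zhead -11.29 xz [-1.e+00 -0.e+00  5.e-04] F [-0.38  0.02 -1.35] w 53.36
reacher_handle [322.2 300.5] 0.94 [ 438.8 -131.4   29. ]
trigger [316.6 273.9] 0.89 [ 435.7 -132.1    0. ]
```

View pics/s4.png

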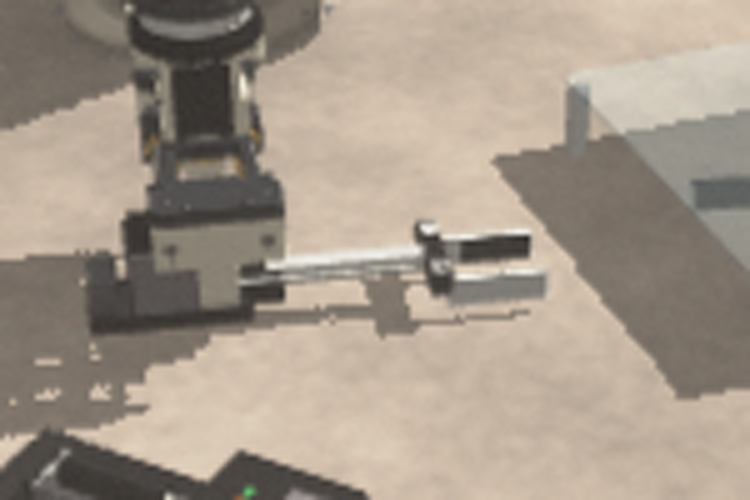

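```bash
python3 - <<'E'
from h import *
im=read_camera("top")[:,:,::-1]
for t,z in (("reacher_jaws",21),("cell_center",10.5),("riser_mouth",26)):
    for m in mark_of("top",t)[:2]: print(t,np.round(m["point"],1),round(m["confidence"],2),np.round(onz("top",m["point"],z),1))
cv2.imwrite("pics/t4.png",cv2.resize(im[220:300,145:305],None,fx=5,fy=5,interpolation=cv2.INTER_CUBIC))
p=camera_params("scene"); ims=read_camera("scene").astype(int); 
for t,z in (("reacher_jaws",21),("cell_center",10.5)):
    for m in mark_of("scene",t)[:2]: print(t,np.round(m["point"],1),round(m["confidence"],2),np.round(onz("scene",m["point"],z),1))
# predicted cell silhouette (axis ends) in scene from top estimate
a=np.radians(75.4)
for c in ("top","scene"):
  print(c,np.round(proj(c,[[444.3+s*32.5*np.cos(a),254+s*32.5*np.sin(a),10.5] for s in (-1,0,1)]),1))
E
```

```text
riser_mouth [207.7 258.3] 0.87 [478.3 169.6  26. ]
riser_mouth [259.7 256.3] 0.41 [480.6  51.4  26. ]
reacher_jaws [345.9 186.4] 0.81 [497.5  43.6  21. ]
cell_center [260.7 238.7] 0.54 [ 627.9 -251.1   10.5]
top [[185.9 277.5]
 [172.2 274.2]
 [158.7 270.8]]
scene [[388.1 168.6]
 [397.7 168. ]
 [407.2 167.4]]
```

View pics/t4.png

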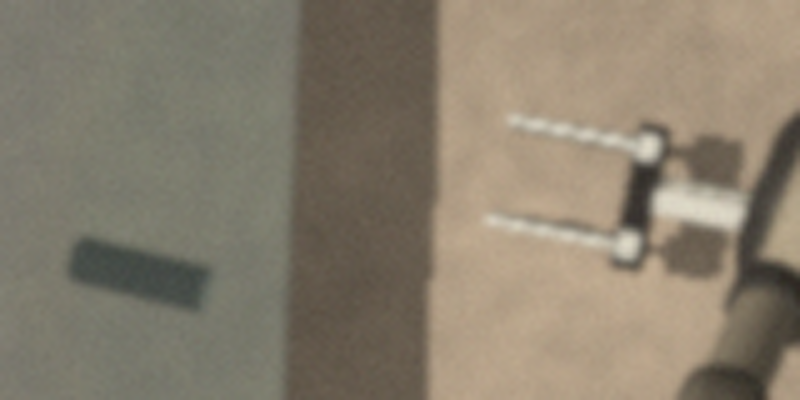

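```bash
python3 - <<'E'
from h import *
w=[onz("top",p,31)[:2] for p in ((247,243.6),(242.4,263.4),(273,248.6),(269.4,268.6))]
print(np.round(w,1)); r,l=w[0]-w[2],w[1]-w[3]
print([np.degrees(np.arctan2(v[1],v[0])) for v in (r,l)],np.linalg.norm(r),np.linalg.norm(l))
tip=(w[0]+w[1])/2; base=(w[2]+w[3])/2
print("tip",tip,"base",base,"gap",np.linalg.norm(w[0]-w[1]))
s=get_state(); Rm=R.from_quat(s["orientation"]).as_matrix(); t=s["tool_pos"]
print(t,[ (np.array([*tip,0])-t)@Rm[:,i] for i in (1,2)],[ (np.array([*base,0])-t)@Rm[:,i] for i in (1,2)])
for d in (np.array([444.3,254,0])-t,): print("cell rel",d@Rm[:,1],d@Rm[:,2])
E
```

```text
[[509.6  79.7]
 [465.2  89.9]
 [497.2  20.6]
 [452.4  28.9]]
[np.float64(78.09304779679711), np.float64(78.15307316428915)] 60.37596769075867 62.253879998494554
tip [487.42417231  84.79252699] base [474.80541021  24.79014622] gap 45.54327770400433
[ 440.71892908 -108.7452094    25.69850428] [np.float64(198.93339068472818), np.float64(7.926884308716143)] [np.float64(137.62173818156987), np.float64(7.294355165315501)]
cell rel 356.42992003662044 -67.47673802947239
```

```bash
python3 -m handwheel '[[0.05,0,0,0,0,0,0.58],[0,0,0,0,0.005,-0.005,0.58],[0,0,0,0,0.008,-0.008,0.58],[0,0,0,0,0.010,-0.010,0.58],[0,0,0,0,0.012,-0.012,0.58],[0,0,0,0,0.012,-0.012,0.58],[0,0,0,0,0.012,-0.012,0.58],[0,0,0,0,0.012,-0.012,0.58],[0,0,0,0,0.010,-0.010,0.58],[0,0,0,0,0.007,-0.007,0.58],[0,0,0,0,0.005,-0.005,0.58],[0,0,0,0,0,0,0.58]]'
cat > top.py <<'E'
from h import *
import sys
x0,y0,x1,y1=map(int,sys.argv[2:6]); f=int(sys.argv[6])
cam=sys.argv[7] if len(sys.argv)>7 else "top"
im=read_camera(cam)[:,:,::-1]
cv2.imwrite(f"pics/{sys.argv[1]}.png",cv2.resize(im[y0:y1,x0:x1],None,fx=f,fy=f,interpolation=cv2.INTER_CUBIC))
s=get_state(); Rm=R.from_quat(s["orientation"]).as_matrix()
print("t",s["clock"],"tcp",np.round(s["tool_pos"],1),"yhead",round(np.degrees(np.arctan2(Rm[1,1],Rm[0,1])),2),"F",np.round(s["force"],2),"w",round(s["width"],2))
E
python3 top.py t5 130 220 290 300 5; python3 top.py s5 300 120 460 220 5 scene
```

```text
clock: 11.02
tool_pos: [372.2, 5.3, 25.7]
orientation: [0.087, 0.702, -0.086, 0.701]
force: [-1.4, -0.0, -2.7]
width: 53.6
t 11.0667 tcp [373.1   4.6  25.8] yhead 75.94 F [ 0.28 -0.39 -1.21] w 53.27
t 11.1167 tcp [373.7   4.2  25.8] yhead 75.9 F [ 0.32 -0.16 -2.8 ] w 53.72
```

View pics/t5.png

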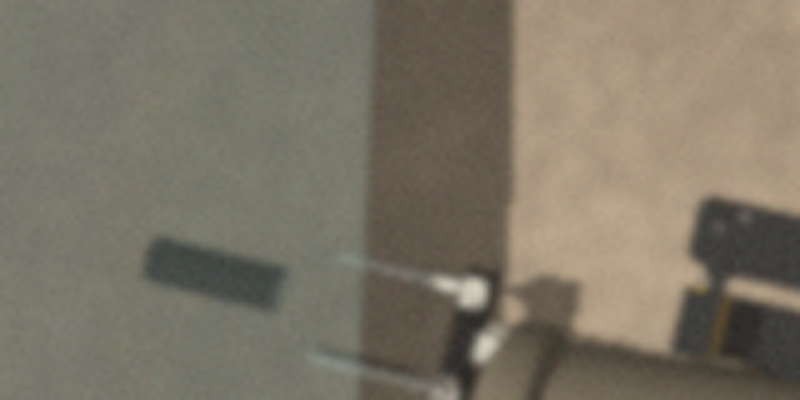

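View pics/s5.png

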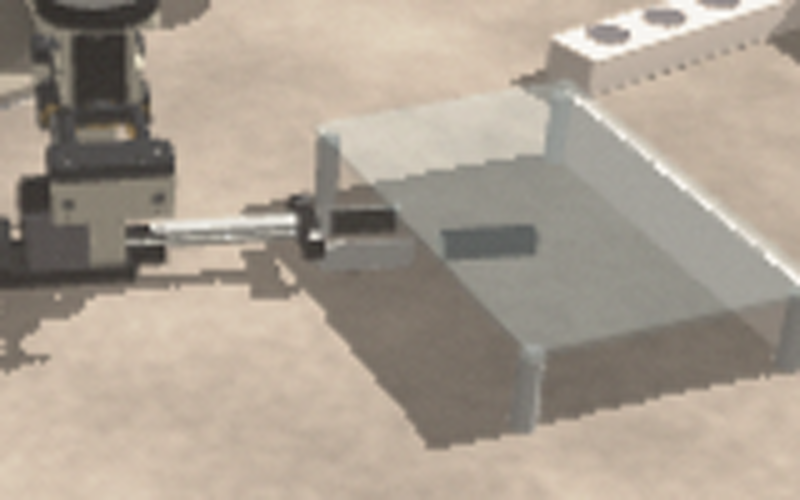

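```bash
python3 - <<'E'
from h import *
w=[onz("top",p,31)[:2] for p in ((198.4,271.8),(192.4,291.4),(217,276),(217.5,297))]
tip=(w[0]+w[1])/2; print(np.round(w,1),np.degrees([np.arctan2(*(w[0]-w[2])[::-1]),np.arctan2(*(w[1]-w[3])[::-1])]),np.linalg.norm(w[0]-w[1]))
s=get_state(); Rm=R.from_quat(s["orientation"]).as_matrix(); t=s["tool_pos"]
print("tip rel",[ (np.array([*tip,0])-t)@Rm[:,i] for i in (1,2)])
# cell corners zoom
c=[onz("top",(130+x/5,220+y/5),10.5)[:2] for x,y in ((153,238),(145,275),(286,270),(272,308))]
print(np.round(c,1)); cc=np.mean(c,0); a=(c[0]+c[1]-c[2]-c[3]); print(cc,np.degrees(np.arctan2(a[1],a[0])),np.linalg.norm(a)/2)
d=np.array([*cc,0])-t; print("cell rel",d@Rm[:,1],d@Rm[:,2])
E
```

```text
[[448.4 188.8]
 [405.4 201.2]
 [438.3 146.7]
 [392.  144.9]] [76.44192375 76.67041246] 44.77532448731339
tip rel [np.float64(198.017231260778), np.float64(5.128830523884581)]
[[459.7 281.3]
 [443.  284.3]
 [444.  219.7]
 [426.9 225.7]]
[443.39598086 252.73965414] 75.21156863183973 62.180077150556876
cell rel 258.07710638777155 7.064651082898504
```

```bash
python3 -m handwheel '[[0,0,0,0.002,0.005,0.0005,0.58],[0,0,0,0.002,0.009,0.0005,0.58],[0,0,0,0,0.012,0,0.58],[0,0,0,0,0.013,0,0.58],[0,0,0,0,0.013,0,0.58],[0,0,0,0,0.012,0,0.58],[0,0,0,0,0.010,0,0.58],[0,0,0,0,0.008,0,0.58],[0,0,0,0,0.005,0,0.58],[0,0,0,0,0.002,0,0.58],[0,0,0,0,0,0,0.58]]'
python3 top.py t6 110 220 270 300 5; python3 top.py s6 330 120 460 220 6 scene
```

```text
clock: 12.03
tool_pos: [396.1, 90.5, 21.6]
orientation: [0.087, 0.702, -0.087, 0.702]
force: [-0.9, -0.4, -1.7]
width: 53.7
t 12.0833 tcp [396.   90.2  21.7] yhead 75.86 F [ 1.24  0.18 -1.43] w 53.34
t 12.1333 tcp [395.9  90.   21.7] yhead 75.84 F [-1.28 -0.4  -1.48] w 53.44
```

View pics/t6.png

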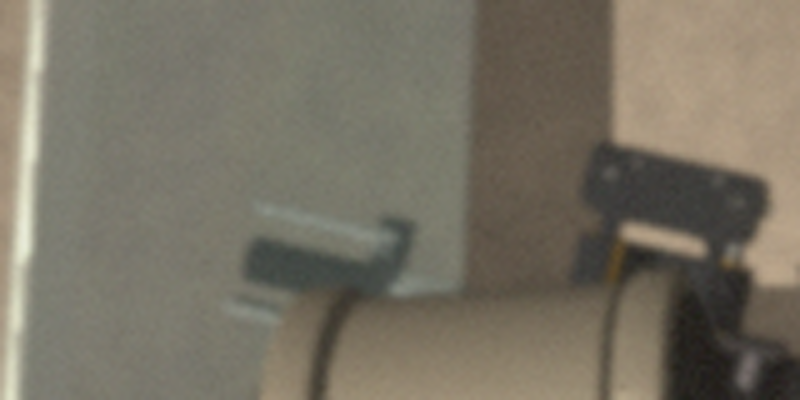

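View pics/s6.png

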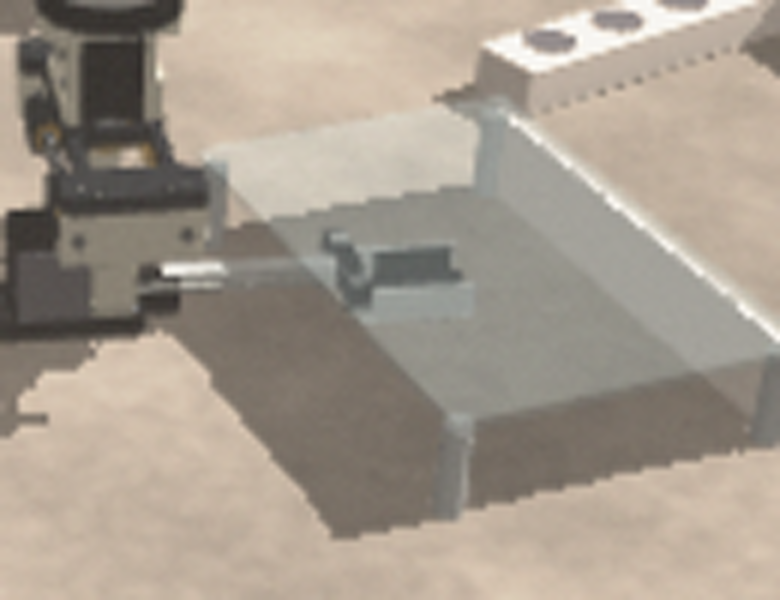

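The cell lies centred between the jaws (top zoom (300,263), scene zoom (420,265)). Closing to about 44 mm, shifting the tool half the travel to keep the reacher in place.

```bash
python3 -m handwheel '[[0,0,0,0,0,-0.0008,0.563],[0,0,0,0,0,-0.0008,0.546],[0,0,0,0,0,-0.0008,0.529],[0,0,0,0,0,-0.0008,0.512],[0,0,0,0,0,-0.0008,0.495],[0,0,0,0,0,-0.0008,0.478],[0,0,0,0,0,0,0.478],[0,0,0,0,0,0,0.478]]'
cat > wid.py <<'E'
from h import *
import sys
n=int(sys.argv[1]); v=[];f=[]
for i in range(n):
    read_camera("scene"); s=get_state(); v.append(s["width"]); f.append(s["force"])
c=float(sys.argv[2])*92
print("t",round(s["clock"],2),"w",round(np.mean(v),3),"sd",round(np.std(v),2),"off",round(np.mean(v)-c,3),"F",np.round(np.mean(f,0),2),"tcp",np.round(s["tool_pos"],1))
E
python3 wid.py 8 0.478; python3 top.py s7 330 120 460 220 6 scene
```

```text
clock: 12.8
tool_pos: [391.3, 91.4, 21.7]
orientation: [0.087, 0.702, -0.087, 0.702]
force: [-0.6, 0.1, -1.5]
width: 44.2
t 13.2 w 44.057 sd 0.12 off 0.081 F [ 0.03  0.28 -2.22] tcp [391.4  91.4  21.7]
t 13.25 tcp [391.4  91.4  21.7] yhead 75.85 F [-0.16 -0.15 -2.19] w 44.02
```

View pics/s7.png

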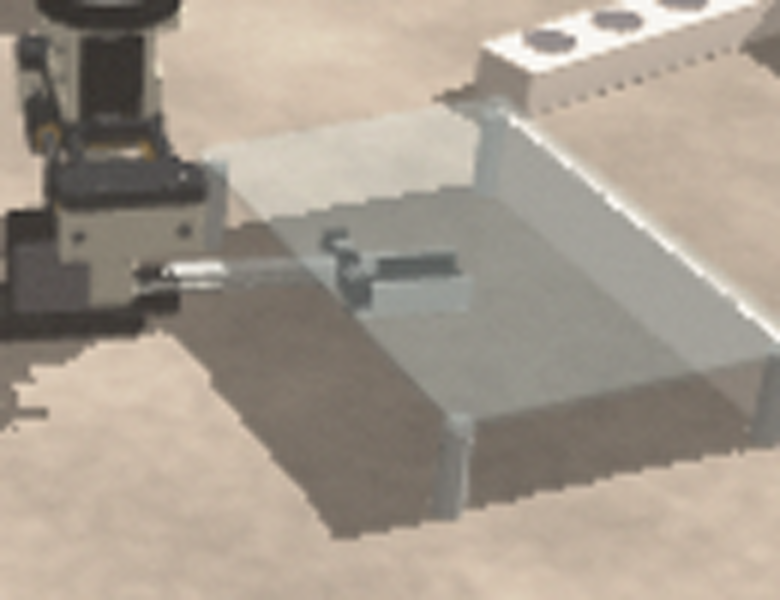

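```bash
python3 -m handwheel '[[0,0,0,0,0,-0.0004,0.470],[0,0,0,0,0,0,0.470]]' | grep -E "width|clock"; python3 wid.py 5 0.470
python3 -m handwheel '[[0,0,0,0,0,-0.0002,0.465],[0,0,0,0,0,0,0.465]]' | grep -E "width|clock"; python3 wid.py 5 0.465
```

```text
clock: 13.42
width: 43.1
t 13.67 w 43.298 sd 0.19 off 0.058 F [-0.11 -0.39 -1.78] tcp [391.   91.5  21.7]
clock: 13.83
width: 42.8
t 14.08 w 42.911 sd 0.15 off 0.131 F [-0.06  0.01 -1.64] tcp [390.8  91.5  21.7]
```

```bash
python3 -m handwheel '[[0,0,0,0,0,-0.0002,0.461],[0,0,0,0,0,0,0.461]]' | grep -E "width|clock"; python3 wid.py 5 0.461
python3 -m handwheel '[[0,0,0,0,0,-0.0002,0.458],[0,0,0,0,0,0,0.458]]' | grep -E "width|clock"; python3 wid.py 5 0.458; python3 top.py s8 360 145 425 185 12 scene
```

```text
clock: 14.25
width: 42.7
t 14.5 w 42.567 sd 0.13 off 0.155 F [-0.36  0.05 -1.76] tcp [390.6  91.6  21.7]
clock: 14.67
width: 42.3
t 14.92 w 42.174 sd 0.09 off 0.038 F [ 0.28  0.59 -2.08] tcp [390.4  91.6  21.7]
t 14.9667 tcp [390.4  91.6  21.7] yhead 75.85 F [-0.08 -0.12 -2.37] w 42.03
```

View pics/s8.png

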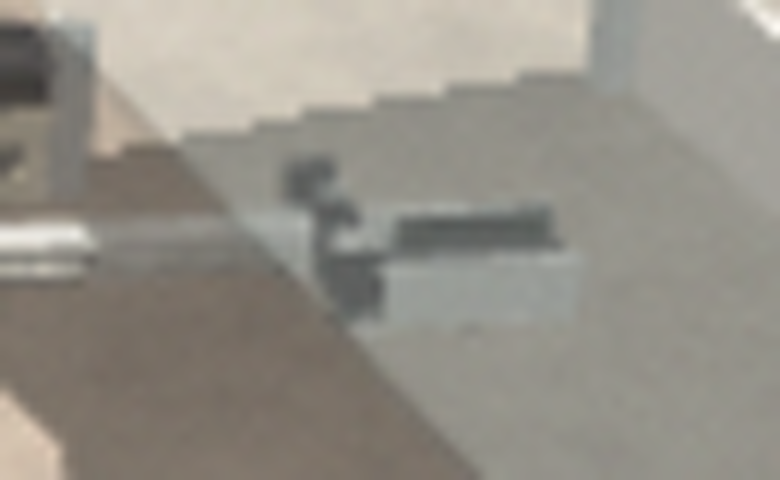

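```bash
python3 -m handwheel '[[0,0,0,0,0,-0.0002,0.455],[0,0,0,0,0,0,0.455]]' | grep -E "width|clock"; python3 wid.py 5 0.455
python3 -m handwheel '[[0,0,0,0,0,-0.0001,0.453],[0,0,0,0,0,0,0.453]]' | grep -E "width|clock"; python3 wid.py 5 0.453
```

```text
clock: 15.13
width: 41.8
t 15.38 w 41.792 sd 0.15 off -0.068 F [-0.22 -0.09 -2.45] tcp [390.2  91.7  21.7]
clock: 15.55
width: 41.8
t 15.8 w 41.831 sd 0.19 off 0.155 F [-0.15  0.2  -1.66] tcp [390.1  91.7  21.7]
```

```bash
python3 -m handwheel '[[0,0,0,0,0,-0.0001,0.451],[0,0,0,0,0,0,0.451]]' | grep -E "width|clock"; python3 wid.py 6 0.451
```

```text
clock: 15.97
width: 41.5
t 16.27 w 41.605 sd 0.27 off 0.113 F [ 0.07 -0.23 -2.21] tcp [390.   91.7  21.7]
```

```bash
python3 -m handwheel '[[0,0,0,0,0,-0.0001,0.449],[0,0,0,0,0,0,0.449]]' | grep -E "width|clock"; python3 wid.py 6 0.449
```

```text
clock: 16.43
width: 41.5
t 16.73 w 41.285 sd 0.3 off -0.023 F [ 0.09 -0.06 -1.68] tcp [389.9  91.8  21.7]
```

```bash
python3 -m handwheel '[[0,0,0,0,0,-0.0001,0.447],[0,0,0,0,0,0,0.447]]' | grep -E "width|clock"; python3 wid.py 6 0.447
```

```text
clock: 16.9
width: 41.3
t 17.2 w 41.057 sd 0.13 off -0.067 F [-0.01  0.07 -1.91] tcp [389.8  91.8  21.7]
```

```bash
python3 -m handwheel '[[0,0,0,0,0,-0.0001,0.445],[0,0,0,0,0,0,0.445]]' | grep -E "width|clock"; python3 wid.py 6 0.445;  python3 top.py s9 360 145 425 185 12 scene
```

```text
clock: 17.37
width: 41.0
t 17.67 w 41.039 sd 0.12 off 0.099 F [-0.28  0.31 -2.06] tcp [389.7  91.8  21.7]
t 17.7167 tcp [389.7  91.8  21.7] yhead 75.85 F [-0.47  0.59 -2.43] w 40.57
```

View pics/s9.png

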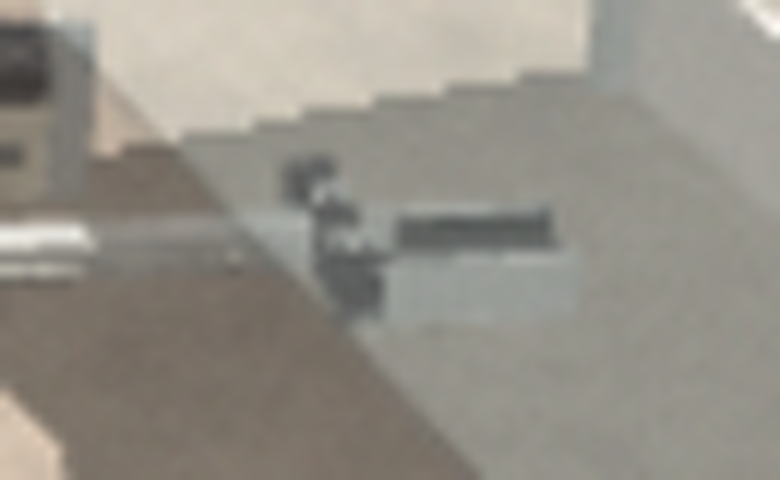

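```bash
python3 -m handwheel '[[0,0,0,0,0,-0.0001,0.443],[0,0,0,0,0,0,0.443]]' | grep -E "width|clock"; python3 wid.py 6 0.443
```

```text
clock: 17.88
width: 40.8
t 18.18 w 40.884 sd 0.24 off 0.128 F [-0.34 -0.1  -2.04] tcp [389.6  91.8  21.7]
```

```bash
python3 -m handwheel '[[0,0,0,0,0,-0.0001,0.441],[0,0,0,0,0,0,0.441]]' | grep -E "width|clock"; python3 wid.py 6 0.441
```

```text
clock: 18.35
width: 40.8
t 18.65 w 40.583 sd 0.14 off 0.011 F [-0.05  0.17 -2.2 ] tcp [389.5  91.9  21.7]
```

```bash
python3 -m handwheel '[[0,0,0,0,0,-0.0001,0.439],[0,0,0,0,0,0,0.439]]' | grep -E "width|clock"; python3 wid.py 6 0.439
```

```text
clock: 18.82
width: 40.5
t 19.12 w 40.534 sd 0.37 off 0.146 F [ 0.06  0.02 -2.31] tcp [389.4  91.9  21.7]
```

```bash
python3 -m handwheel '[[0,0,0,0,0,-0.0001,0.437],[0,0,0,0,0,0,0.437]]' | grep -E "width|clock"; python3 wid.py 8 0.437
```

```text
clock: 19.28
width: 40.5
t 19.68 w 40.248 sd 0.22 off 0.044 F [-0.03  0.16 -1.81] tcp [389.3  91.9  21.7]
```

```bash
python3 -m handwheel '[[0,0,0,0,0,-0.0001,0.435],[0,0,0,0,0,0,0.435]]' | grep -E "width|clock"; python3 wid.py 8 0.435; python3 top.py s10 360 145 425 185 12 scene
```

```text
clock: 19.85
width: 39.9
t 20.25 w 40.009 sd 0.16 off -0.011 F [ 0.23 -0.13 -2.  ] tcp [389.2  91.9  21.7]
t 20.3 tcp [389.2  91.9  21.7] yhead 75.85 F [ 0.81 -0.2  -2.55] w 39.79
```

View pics/s10.png

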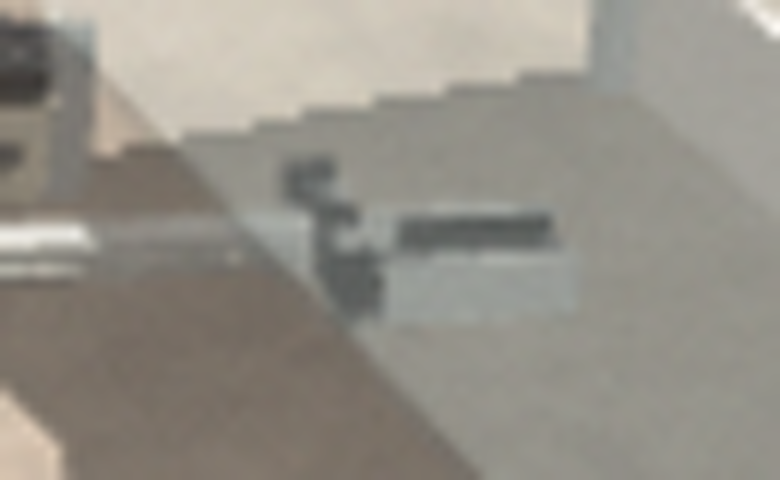

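```bash
python3 -m handwheel '[[0,0,0,0,0,-0.0001,0.433],[0,0,0,0,0,0,0.433]]' | grep -E "width|clock"; python3 wid.py 7 0.433
```

```text
clock: 20.47
width: 40.0
t 20.82 w 40.016 sd 0.18 off 0.18 F [-0.14  0.53 -2.05] tcp [389.1  92.   21.7]
```

```bash
python3 -m handwheel '[[0,0,0,0,0,-0.0001,0.431],[0,0,0,0,0,0,0.431]]' | grep -E "width|clock"; python3 wid.py 7 0.431
```

```text
clock: 20.98
width: 40.0
t 21.33 w 39.671 sd 0.1 off 0.019 F [ 0.33  0.15 -2.09] tcp [389.1  92.   21.7]
```

```bash
python3 -m handwheel '[[0,0,0,0,0,-0.0001,0.429],[0,0,0,0,0,0,0.429]]' | grep -E "width|clock"; python3 wid.py 7 0.429
```

```text
clock: 21.5
width: 39.6
t 21.85 w 39.527 sd 0.19 off 0.059 F [-0.06 -0.2  -1.76] tcp [388.9  92.   21.7]
```

```bash
python3 -m handwheel '[[0,0,0,0,0,-0.0001,0.427],[0,0,0,0,0,0,0.427]]' | grep -E "width|clock"; python3 wid.py 6 0.427
```

```text
clock: 22.02
width: 39.8
t 22.32 w 39.337 sd 0.24 off 0.053 F [ 0.11 -0.13 -2.53] tcp [388.8  92.   21.7]
```

```bash
python3 -m handwheel '[[0,0,0,0,0,-0.0001,0.425],[0,0,0,0,0,0,0.425]]' | grep -E "width|clock"; python3 wid.py 6 0.425
```

```text
clock: 22.48
width: 39.0
t 22.78 w 39.333 sd 0.17 off 0.233 F [ 0.42  0.08 -1.8 ] tcp [388.7  92.   21.7]
```

```bash
python3 -m handwheel '[[0,0,0,0,0,-0.0001,0.423],[0,0,0,0,0,0,0.423]]' | grep -E "width|clock"; python3 wid.py 6 0.423; python3 top.py s11 360 145 425 185 12 scene
```

```text
clock: 22.95
width: 39.2
t 23.25 w 39.032 sd 0.2 off 0.116 F [ 0.29  0.13 -1.65] tcp [388.6  92.1  21.7]
t 23.3 tcp [388.6  92.1  21.7] yhead 75.85 F [ 0.29 -0.23 -1.65] w 38.92
```

View pics/s11.png

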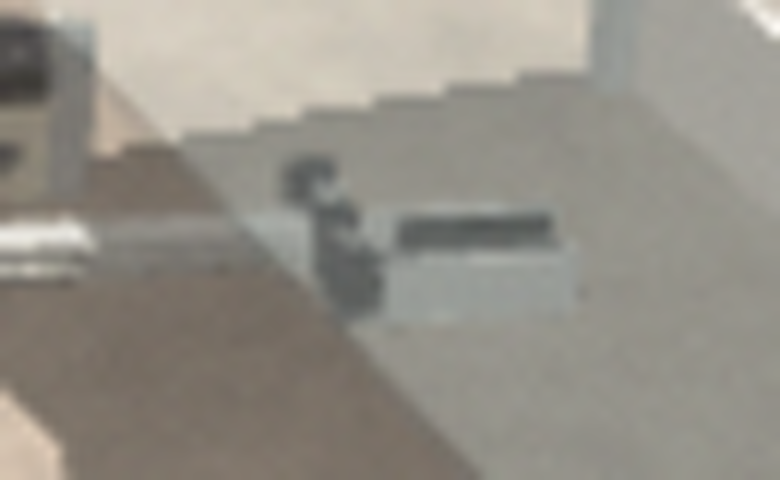

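```bash
python3 -m handwheel '[[0,0,0,0,0,-0.0001,0.421],[0,0,0,0,0,0,0.421]]' | grep -E "width|clock"; python3 wid.py 7 0.421
```

```text
clock: 23.47
width: 38.7
t 23.82 w 39.006 sd 0.15 off 0.274 F [ 0.3   0.02 -1.91] tcp [388.6  92.1  21.7]
```

```bash
python3 -m handwheel '[[0,0,0,0,0,-0.0001,0.419],[0,0,0,0,0,0,0.419]]' | grep -E "width|clock"; python3 wid.py 7 0.419
```

```text
clock: 23.98
width: 38.6
t 24.33 w 38.662 sd 0.17 off 0.114 F [ 0.11  0.06 -1.97] tcp [388.4  92.1  21.7]
```

```bash
python3 -m handwheel '[[0,0,0,0,0,-0.0001,0.417],[0,0,0,0,0,0,0.417]]' | grep -E "width|clock"; python3 wid.py 7 0.417
```

```text
clock: 24.5
width: 38.6
t 24.85 w 38.53 sd 0.16 off 0.166 F [ 0.54  0.14 -1.96] tcp [388.4  92.2  21.7]
```

```bash
python3 -m handwheel '[[0,0,0,-0.0004,0,0,0.417],[0,0,0,-0.0004,0,0,0.417]]' | grep -E "width|clock"; python3 wid.py 10 0.417;  python3 top.py s12 360 145 425 185 12 scene
```

```text
clock: 25.02
width: 38.4
t 25.52 w 38.546 sd 0.25 off 0.182 F [ 0.07 -0.04 -2.41] tcp [388.3  92.1  22.5]
t 25.5667 tcp [388.3  92.1  22.5] yhead 75.85 F [ 0.45  0.11 -2.95] w 38.4
```

View pics/s12.png

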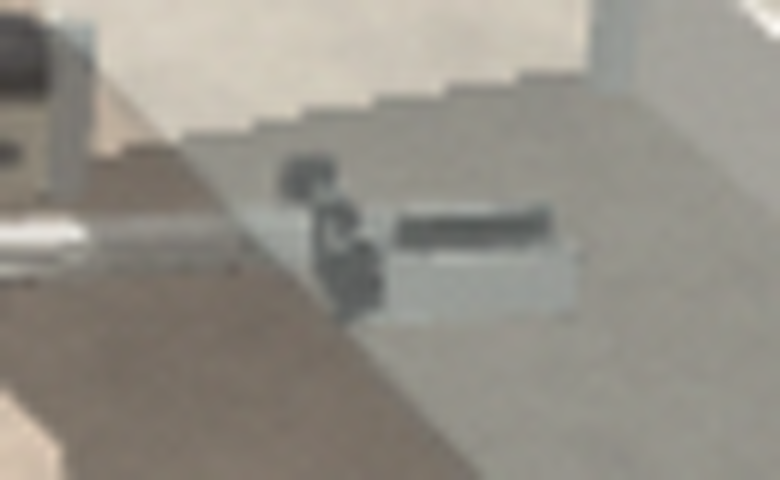

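```bash
python3 wid.py 10 0.417; python3 -m handwheel '[[0,0,0,0,0,-0.0001,0.415],[0,0,0,0,0,0,0.415]]' | grep -E "width|clock"; python3 wid.py 8 0.415
```

```text
t 26.07 w 38.533 sd 0.1 off 0.169 F [-0.28  0.06 -2.16] tcp [388.4  92.2  22.5]
clock: 26.23
width: 38.5
t 26.63 w 38.422 sd 0.25 off 0.242 F [-0.12  0.   -2.31] tcp [388.3  92.2  22.5]
```

```bash
python3 -m handwheel '[[0,0,0,0,0,-0.0001,0.413],[0,0,0,0,0,0,0.413]]' | grep -E "width|clock"; python3 wid.py 10 0.413
```

```text
clock: 26.8
width: 38.2
t 27.3 w 38.149 sd 0.24 off 0.153 F [-0.15  0.06 -2.63] tcp [388.1  92.2  22.5]
```

```bash
python3 -m handwheel '[[0,0,0,0,0,-0.0001,0.411],[0,0,0,0,0,0,0.411]]' | grep -E "width|clock"; python3 wid.py 10 0.411
```

```text
clock: 27.47
width: 37.8
t 27.97 w 38.05 sd 0.2 off 0.238 F [ 0.27  0.05 -2.19] tcp [388.1  92.2  22.5]
```

```bash
python3 -m handwheel '[[0,0,0,-0.0006,0,0,0.411],[0,0,0,-0.0006,0,0,0.411]]' | grep -E "width|clock"; python3 wid.py 16 0.411; python3 top.py s13 360 145 425 185 12 scene
```

```text
clock: 28.13
width: 38.1
t 28.93 w 38.104 sd 0.22 off 0.292 F [ 0.15 -0.11 -2.49] tcp [388.1  92.2  23.7]
t 28.9833 tcp [388.1  92.2  23.7] yhead 75.85 F [-0.14  0.79 -2.54] w 38.01
```

View pics/s13.png

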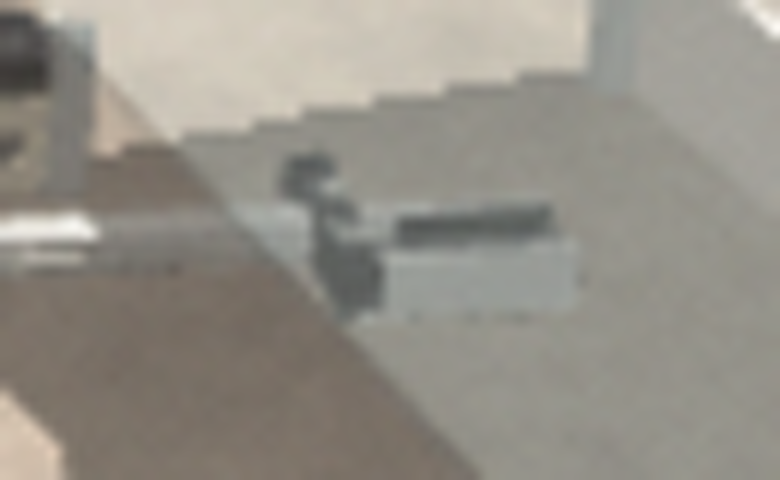

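The mean vertical force went from about −2.0 N to −2.5 N, which matches the cell's weight, so the cell is held. The offset trend suggests the squeeze is more than needed, so I'll ease back slightly and check the weight stays.

```bash
python3 -m handwheel '[[0,0,0,0,0,0.0001,0.413],[0,0,0,0,0,0.0001,0.415],[0,0,0,0,0,0.0001,0.417],[0,0,0,0,0,0,0.417]]' | grep -E "width|clock"; python3 wid.py 14 0.417
```

```text
clock: 29.32
width: 38.3
t 30.02 w 38.551 sd 0.21 off 0.187 F [ 0.01  0.12 -2.78] tcp [388.3  92.2  23.7]
```

```bash
python3 -m handwheel '[[0,0,0,-0.001,0,0,0.417],[0,0,0,-0.0015,0,0,0.417],[0,0,0,-0.0015,0,0,0.417],[0,0,0,-0.001,0,0,0.417],[0,0,0,0,0,0,0.417]]' | grep -E "width|clock"; python3 wid.py 4 0.417; python3 top.py s14 360 145 425 185 12 scene
```

```text
clock: 30.43
width: 38.9
t 30.63 w 38.454 sd 0.1 off 0.09 F [ 0.16 -0.23 -2.64] tcp [388.3  92.1  28.7]
t 30.6833 tcp [388.3  92.1  28.7] yhead 75.84 F [-0.61  0.29 -3.2 ] w 38.2
```

View pics/s14.png

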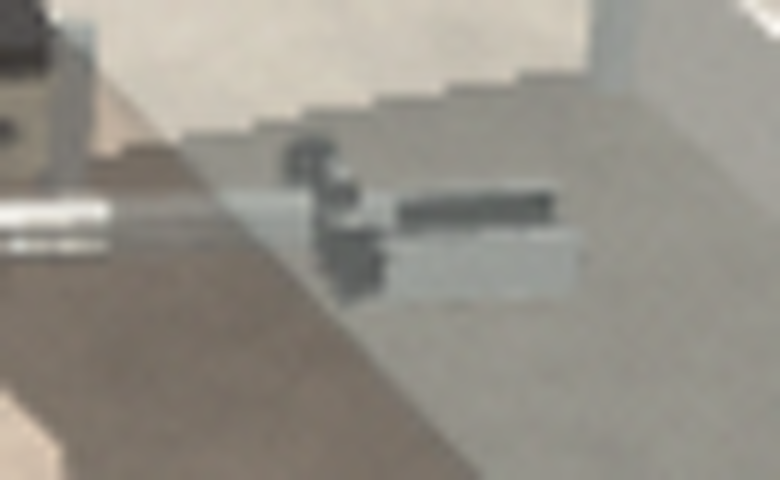

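The jaws and cell rose together: the dark cell strip is now at zoom rows 190–225, up about 20 px with the jaws. Now pulling it out.

```bash
python3 -m handwheel '[[0,0,0,0,-0.004,0.0027,0.417],[0,0,0,0,-0.008,0.0053,0.417],[0,0,0,0,-0.012,0.008,0.417],[0,0,0,0,-0.015,0.010,0.417],[0,0,0,0,-0.015,0.010,0.417],[0,0,0,0,-0.015,0.010,0.417],[0,0,0,0,-0.015,0.010,0.417],[0,0,0,0,-0.015,0.010,0.417],[0,0,0,0,-0.014,0.010,0.417],[0,0,0,0,-0.012,0.008,0.417],[0,0,0,0,-0.008,0.0053,0.417],[0,0,0,0,-0.004,0.0027,0.417]]' | grep -E "width|clock|force|pos"; python3 top.py s15 280 130 440 230 5 scene; python3 top.py t15 200 200 360 300 5
```

```text
clock: 31.68
tool_pos: [444.6, -64.9, 28.7]
force: [0.3, -1.3, -2.6]
width: 38.5
t 31.7333 tcp [444.6 -64.9  28.7] yhead 75.76 F [ 0.14 -0.73 -2.78] w 38.7
t 31.7833 tcp [444.1 -63.9  28.6] yhead 75.77 F [-0.45  0.79 -2.45] w 38.5
```

View pics/s15.png

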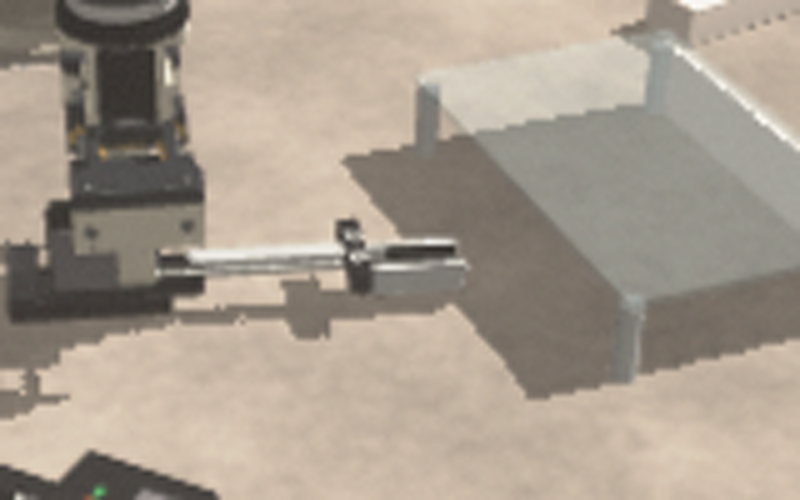

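View pics/t15.png

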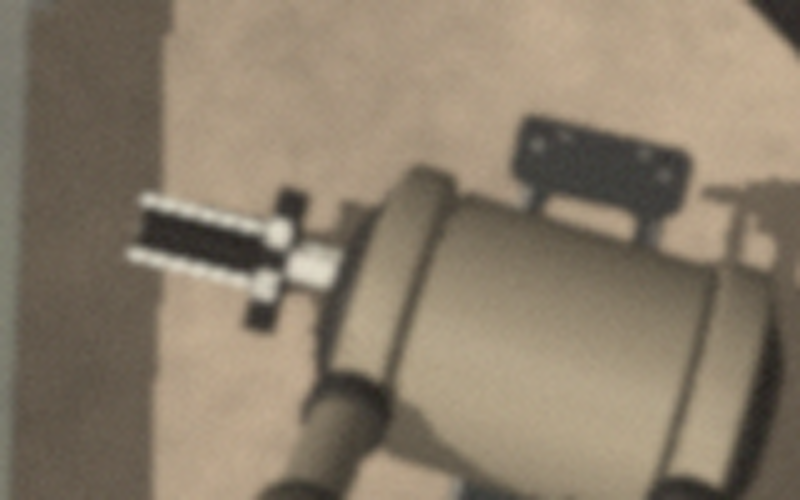

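```bash
python3 - <<'E'
from h import *
im=cv2.imread("pics/w1.png"); cv2.imwrite("pics/w1ch.png",cv2.resize(im[45:285,395:640],None,fx=2.45,fy=2.45,interpolation=cv2.INTER_CUBIC))
im=cv2.imread("pics/scene0.png"); cv2.imwrite("pics/s0ch.png",cv2.resize(im[205:280,222:332],None,fx=7,fy=7,interpolation=cv2.INTER_CUBIC))
E
```

```text
(no output)
```

View pics/w1ch.png

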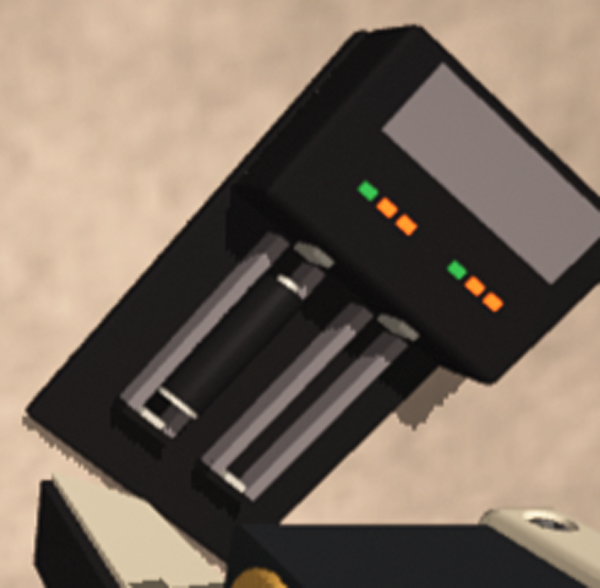

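View pics/s0ch.png

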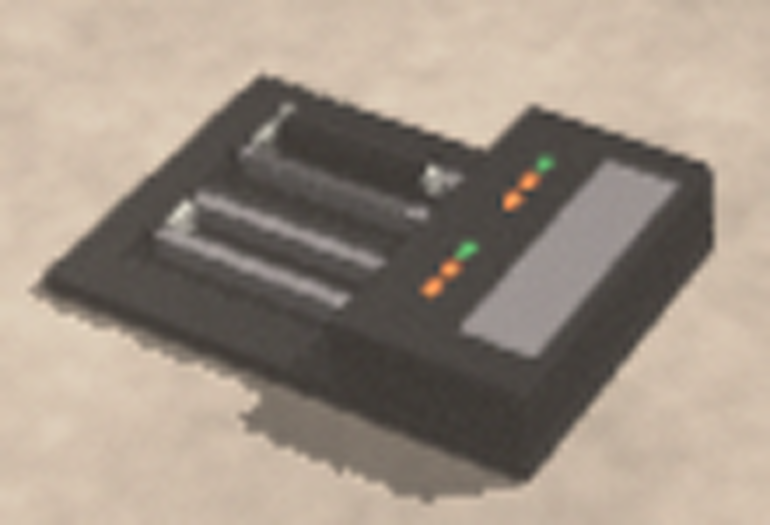

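```bash
cat > bay.py <<'E'
from h import *
from scipy.optimize import least_squares
s=get_state(); Tt=np.eye(4); Tt[:3,:3]=R.from_quat(s["orientation"]).as_matrix(); Tt[:3,3]=s["tool_pos"]
Pw=camera_params("wrist"); X=np.linalg.inv(Tt)@np.array(Pw["T"])
T0=np.eye(4); T0[:3,:3]=R.from_euler("z",-11.47,degrees=True).as_matrix()@np.array([[0,0,1],[0,1,0],[-1,0,0.]]); T0[:3,3]=[438,-159.2,226.2]
W={"K":Pw["K"],"T":T0@X}
w=lambda x,y:(395+x/2.45,45+y/2.45); t=lambda x,y:(310+x/5,125+y/5); sc=lambda x,y:(222+x/7,205+y/7)
D={"wrist":(W,[(w(28,410),(-80,68,9)),(w(420,27),(130,68,42)),(w(270,192),(50,68,42)),(w(490,383),(50,-68,42)),(w(203,462),(-47,-12,20)),(w(252,500),(-47,-40,20))]),
"top":(camera_params("top"),[(t(370,548),(-80,68,9)),(t(572,358),(-80,-68,9)),(t(72,228),(130,68,42)),(t(275,33),(130,-68,42)),(t(385,150),(50,-68,42))]),
"scene":(camera_params("scene"),[(sc(262,75),(-80,68,10)),(sc(42,290),(-80,-68,5)),(sc(530,105),(50,68,42)),(sc(712,165),(130,68,42)),(sc(530,392),(130,-68,42))])}
def res(p,cams):
    c,si=np.cos(p[2]),np.sin(p[2]); r=[]
    for k in cams:
        P,L=D[k]; m=np.array([l[1] for l in L],float); q=np.c_[p[0]+c*m[:,0]-si*m[:,1],p[1]+si*m[:,0]+c*m[:,1],m[:,2]]
        r.append((proj(k,q,P)-np.array([l[0] for l in L])).ravel())
    return np.concatenate(r)
for cams in (["wrist"],["top"],["scene"],["wrist","top","scene"]):
    f=least_squares(res,[636,-232,0.72],args=(cams,)); p=f.x; r=f.fun
    b=p[:2]+26*np.array([np.sin(p[2]),-np.cos(p[2])])
    print(cams,"origin",np.round(p[:2],1),"head",round(np.degrees(p[2]),2),"bay",np.round(b,1),"rms",round(np.sqrt(np.mean(r**2)),2)); 
    if len(cams)==1: print(np.round(r.reshape(-1,2),1).tolist())
# jaws relative to tool
tip=np.mean([onz("top",(200+x/5,200+y/5),34)[:2] for x,y in ((147,198),(130,255))],0)
d=np.array([*tip,0])-s["tool_pos"]; print("tip rel",d@Tt[:3,1],d@Tt[:3,2],tip)
cb=[onz("top",(200+x/5,200+y/5),19)[:2] for x,y in ((140,228),(275,260))]; print("cell axis",np.round(cb,1))
E
python3 bay.py
```

```text
['wrist'] origin [ 629.2 -231.6] head 41.29 bay [ 646.3 -251.1] rms 1.98
[[-1.6, 0.9], [1.3, -4.2], [-2.1, 0.1], [0.7, 3.5], [2.1, 1.5], [-0.4, -0.3]]
['top'] origin [ 626.2 -233.4] head 42.68 bay [ 643.9 -252.5] rms 1.15
[[0.7, 1.9], [0.8, 0.1], [-2.0, -0.8], [-0.8, -0.9], [1.4, -0.4]]
['scene'] origin [ 632.7 -231.4] head 42.43 bay [ 650.2 -250.6] rms 0.7
[[-0.7, -0.4], [-0.2, -0.2], [0.1, -0.8], [1.1, -0.6], [-0.3, 1.4]]
['wrist', 'top', 'scene'] origin [ 629.1 -231.7] head 41.6 bay [ 646.3 -251.1] rms 1.64
tip rel 196.45958134780872 14.50697510279518 [506.45330012 122.9581611 ]
cell axis [[506.7 125.2]
 [490.8  63.1]]
```

```bash
python3 -m handwheel '[[0.02,0,0,-0.004,0,0,0.417],[0.04,0,0,-0.007,0,0,0.417],[0.06,0,0,-0.008,0,0,0.417],[0.07,0,0,-0.008,0,0,0.417],[0.07,0,0,-0.008,0,0,0.417],[0.07,0,0,-0.008,0,0,0.417],[0.07,0,0,-0.008,0,0,0.417],[0.07,0,0,-0.008,0,0,0.417],[0.06,0,0,-0.006,0,0,0.417],[0.04,0,0,-0.004,0,0,0.417],[0.02,0,0,-0.002,0,0,0.417]]' | grep -E "width|clock|force|pos"
python3 wid.py 3 0.417
python3 -m handwheel '[[0,0,0,0,-0.0035,0.0064,0.417],[0,0,0,0,-0.0062,0.0112,0.417],[0,0,0,0,-0.0088,0.016,0.417],[0,0,0,0,-0.0106,0.0193,0.417],[0,0,0,0,-0.0106,0.0193,0.417],[0,0,0,0,-0.0106,0.0193,0.417],[0,0,0,0,-0.0106,0.0193,0.417],[0,0,0,0,-0.0106,0.0193,0.417]]' | grep -E "width|clock|force|pos"
python3 -m handwheel '[[0,0,0,0,-0.0106,0.0193,0.417],[0,0,0,0,-0.0106,0.0193,0.417],[0,0,0,0,-0.0106,0.0193,0.417],[0,0,0,0,-0.0106,0.0193,0.417],[0,0,0,0,-0.0106,0.0193,0.417],[0,0,0,0,-0.0088,0.016,0.417],[0,0,0,0,-0.0062,0.0112,0.417],[0,0,0,0,-0.0035,0.0064,0.417],[0,0,0,0,0,0,0.417]]' | grep -E "width|clock|force|pos"
python3 top.py t16 300 120 460 240 5; python3 top.py s16 190 170 350 290 5 scene; python3 look.py w16
```

```text
clock: 32.7
tool_pos: [443.8, -62.4, 100.5]
force: [-0.2, -0.5, -2.6]
width: 38.9
t 32.85 w 38.622 sd 0.08 off 0.258 F [-0.24  0.49 -2.45] tcp [443.8 -62.6  99.8]
clock: 33.52
tool_pos: [478.0, -210.0, 99.2]
force: [1.1, -0.1, -2.4]
width: 38.5
clock: 34.27
tool_pos: [511.7, -354.4, 99.0]
force: [-0.5, -0.3, -2.3]
width: 38.8
t 34.3167 tcp [ 511.5 -353.    99. ] yhead 41.98 F [-0.13  1.06 -3.05] w 38.65
t 34.3667 tcp [ 511.5 -352.1   99.1] yhead 42.02 F [-0.04  0.26 -3.32] w 38.71
t 34.3667 tcp [ 511.5 -352.1   99.1] zhead -47.98 xz [-1.0e+00  1.0e-04 -1.5e-03] F [-0.04  0.26 -3.32] w 38.71
reacher_handle [340.9 298.2] 0.81 [ 471.6 -411.6   29. ]
reacher [337.3 272.4] 0.97 [ 474.7 -407.1    0. ]
trigger [300.1 271.7] 0.95 [ 454.7 -383.9    0. ]
```

View pics/t16.png

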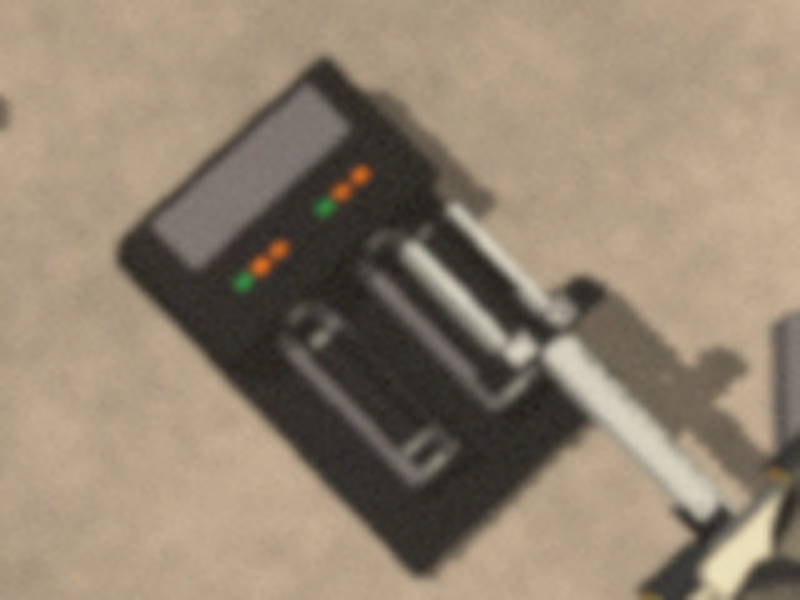

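View pics/s16.png

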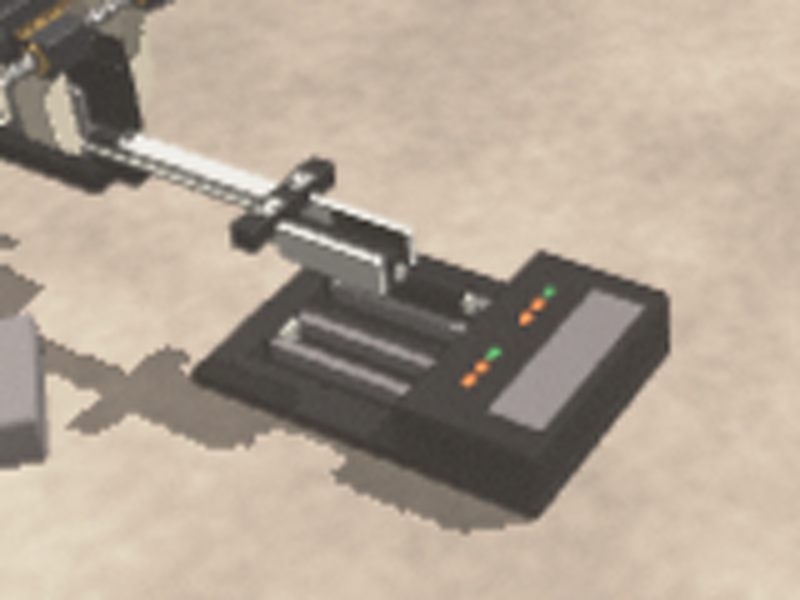

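View pics/w16.png

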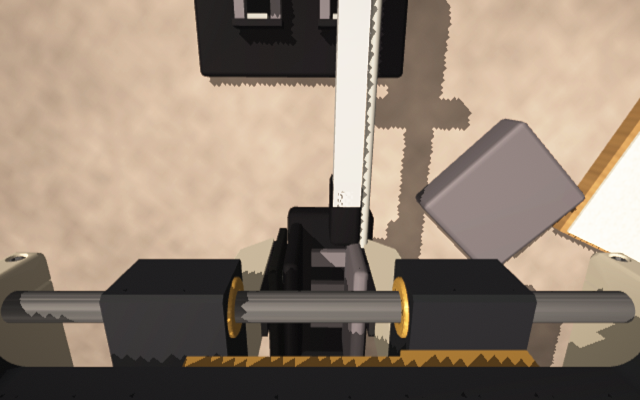

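```bash
python3 - <<'E'
from h import *
s=get_state(); Rm=R.from_quat(s["orientation"]).as_matrix(); t=np.array(s["tool_pos"]); print(np.round(t,1),np.degrees(np.arctan2(Rm[1,1],Rm[0,1])))
f=lambda x,y:(300+x/5,120+y/5)
z=t[2]-20+25
tip=np.mean([onz("top",f(*p),z)[:2] for p in ((453,205),(408,245))],0); bk=np.mean([onz("top",f(*p),z)[:2] for p in ((553,310),(515,348))],0)
print("tip",tip,"base",bk,np.degrees(np.arctan2(*(tip-bk)[::-1])))
g=lambda x,y:(190+x/5,170+y/5)
tips=np.mean([onz("scene",g(*p),z)[:2] for p in ((411,232),(384,262))],0); print("scene tip",tips)
for nm,p in (("tip",tip),("tips",tips),("bay_top",(643.9,-252.5)),("bay_all",(646.3,-251.1)),("bay_scene",(650.2,-250.6))):
    d=np.array([*p,0])-t; print(nm,"fwd",round(d@Rm[:,1],1),"right",round(d@Rm[:,2],1))
# project cell mid-axis line & bay for check
E
```

```text
[ 512.2 -351.7   99.9] 42.084822708835425
tip [ 669.093383   -232.27200668] base [ 622.32861485 -274.76076223] 42.257135845322864
scene tip [ 676.47612912 -229.4734187 ]
tip fwd 196.5 right 16.5
tips fwd 203.8 right 19.4
bay_top fwd 164.2 right 14.6
bay_all fwd 166.9 right 15.2
bay_scene fwd 170.2 right 17.4
```

```bash
python3 -m handwheel '[[0,0,0,0.004,-0.001,-0.001,0.417],[0,0,0,0.007,-0.001,-0.001,0.417],[0,0,0,0.008,-0.001,0,0.417],[0,0,0,0.008,0,0,0.417],[0,0,0,0.008,0,0,0.417],[0,0,0,0.004,0,0,0.417],[0,0,0,0,0,0,0.417]]' | grep -E "width|clock|force|pos"
python3 top.py t17 350 140 450 230 8; python3 top.py s17 220 195 310 265 8 scene
```

```text
clock: 35.3
tool_pos: [507.8, -352.2, 58.9]
force: [0.2, -0.2, -2.0]
width: 38.5
t 35.35 tcp [ 508.2 -352.5   59.8] yhead 42.04 F [ 0.95 -0.46 -2.27] w 38.53
t 35.4 tcp [ 508.6 -352.7   60.5] yhead 42.04 F [ 0.49  0.5  -2.74] w 38.92
```

View pics/t17.png

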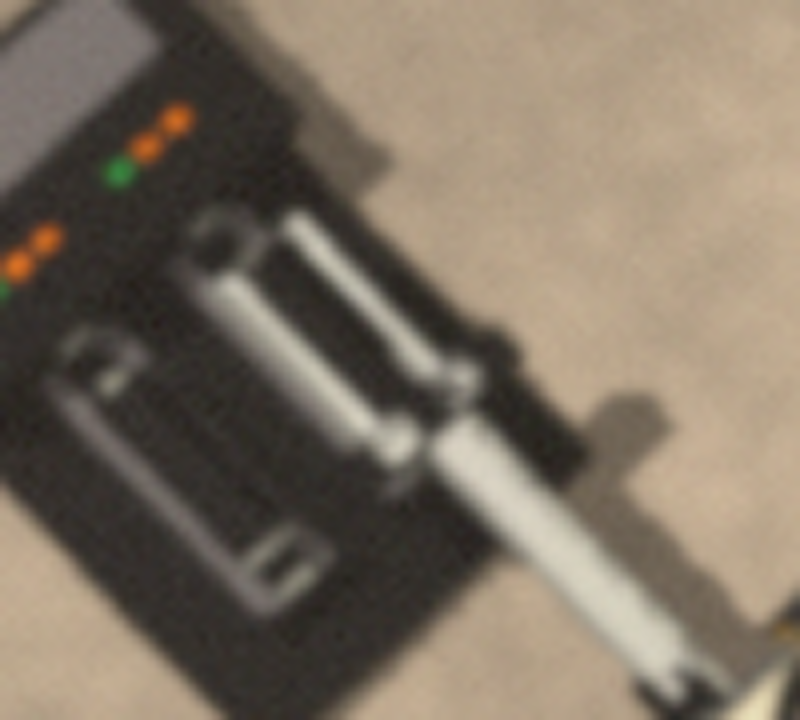

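View pics/s17.png

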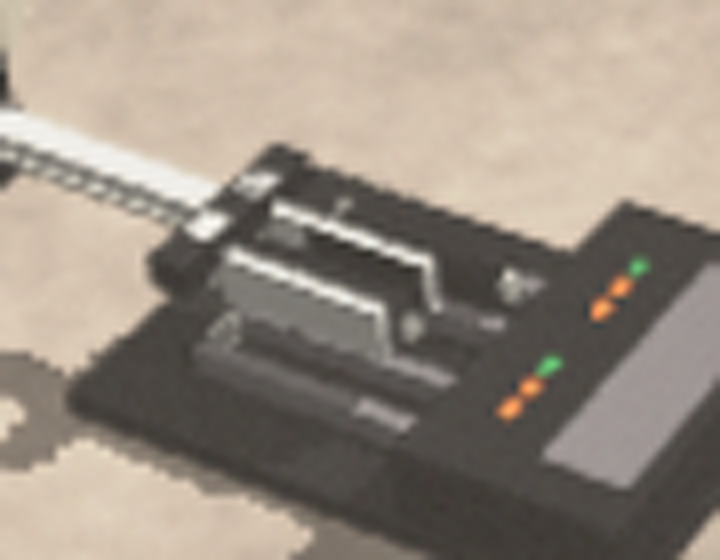

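```bash
python3 - <<'E'
from h import *
s=get_state(); Rm=R.from_quat(s["orientation"]).as_matrix(); t=np.array(s["tool_pos"]); print(np.round(t,1))
z=t[2]-20+25
f=lambda x,y:(350+x/8,140+y/8); g=lambda x,y:(220+x/8,195+y/8)
L=[("tip_top",np.mean([onz("top",f(*p),z)[:2] for p in ((293,218),(232,280))],0)),("tip_sc",np.mean([onz("scene",g(*p),z)[:2] for p in ((433,260),(384,308))],0)),("bay_top",(643.9,-252.5)),("bay_all",(646.3,-251.1)),("bay_scene",(650.2,-250.6)),
("Rrail_end_sc",onz("scene",g(405,425),20)[:2]),("Lrail_end_sc",onz("scene",g(447,380),20)[:2]),("Rrail_foot_sc",onz("scene",g(205,352),20)[:2])]
for nm,p in L:
    d=np.array([*p,0])-t; print(nm,"fwd",round(d@Rm[:,1],1),"right",round(d@Rm[:,2],1))
# overlay predicted rails for each fit on images
for cam,b,off,im,n in (("top",(643.9,-252.5),(350,140),cv2.imread("pics/t17.png"),"ot"),("scene",(650.2,-250.6),(220,195),cv2.imread("pics/s17.png"),"os")):
    h=np.radians(42.2); u=np.array([np.cos(h),np.sin(h)]); v=np.array([-u[1],u[0]])
    for y in (-14,-8,8,14):
        q=proj(cam,[[*(np.array(b)+sg*47*u+y*v),20] for sg in (-1,1)]); q=((q-off)*8).astype(int); cv2.line(im,tuple(map(int,q[0])),tuple(map(int,q[1])),(0,255,0),1)
    c=t[:2]+164*Rm[:2,1]+0*Rm[:2,2]
    cv2.imwrite(f"pics/{n}.png",im)
E
```

```text
[ 508.6 -352.7   60.5]
tip_top fwd 197.4 right 14.1
tip_sc fwd 203.7 right 16.1
bay_top fwd 167.6 right 16.2
bay_all fwd 170.3 right 16.8
bay_scene fwd 173.6 right 19.0
Rrail_end_sc fwd 206.6 right 30.2
Lrail_end_sc fwd 206.7 right 7.1
Rrail_foot_sc fwd 130.0 right 31.2
```

View pics/ot.png

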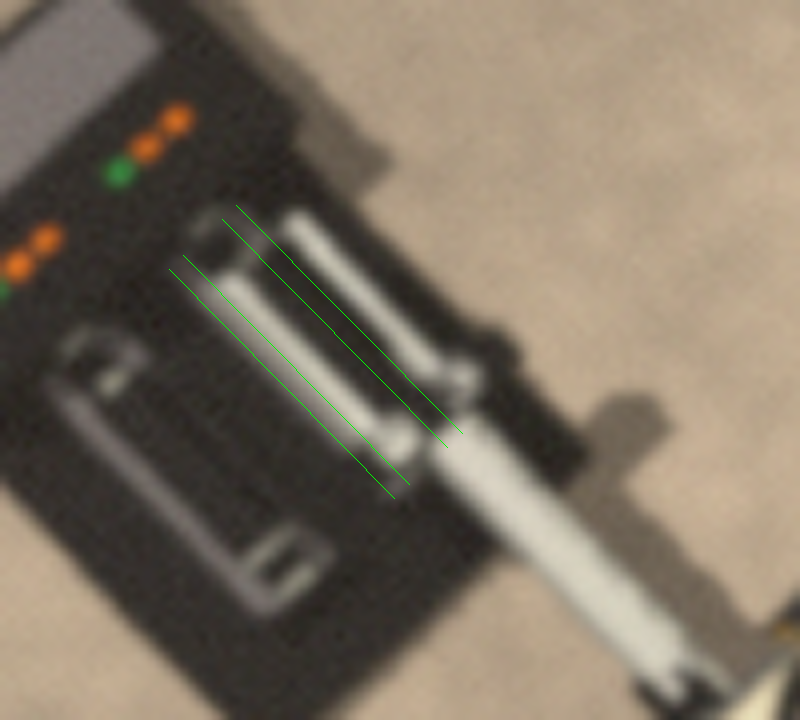

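View pics/os.png

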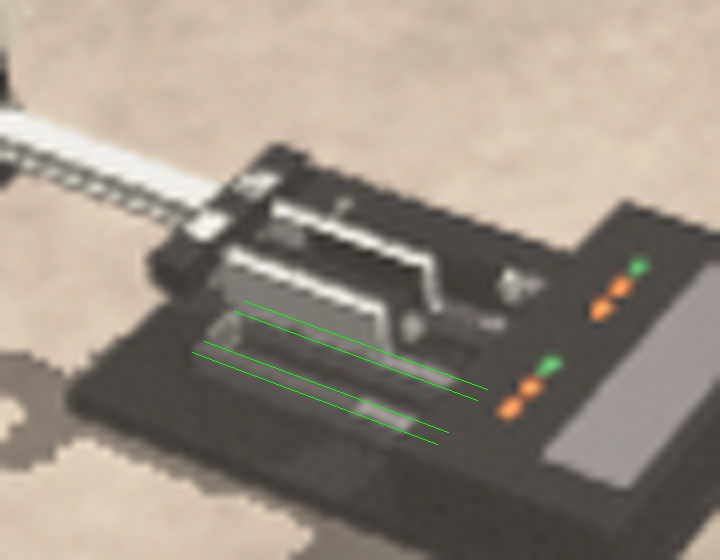

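```bash
python3 -m handwheel '[[0,0,0,0.004,0,0.001,0.417],[0,0,0,0.006,0,0,0.417],[0,0,0,0.004,0,0,0.417],[0,0,0,0.002,0,0,0.417],[0,0,0,0,0,0,0.417],[0,0,0,0,0,0,0.417]]' | grep -E "width|clock|force|pos"
python3 top.py t18 350 140 450 230 8; python3 top.py s18 220 195 310 265 8 scene; python3 wid.py 4 0.417
```

```text
clock: 35.9
tool_pos: [509.2, -353.4, 44.5]
force: [0.2, -0.4, -1.9]
width: 38.3
t 35.95 tcp [ 509.3 -353.5   44.7] yhead 42.04 F [ 0.88 -0.47 -2.53] w 38.57
t 36.0 tcp [ 509.4 -353.5   44.9] yhead 42.05 F [ 0.25  0.45 -2.38] w 38.47
t 36.2 w 38.562 sd 0.35 off 0.198 F [ 0.08  0.02 -2.61] tcp [ 509.3 -353.5   44.9]
```

View pics/t18.png

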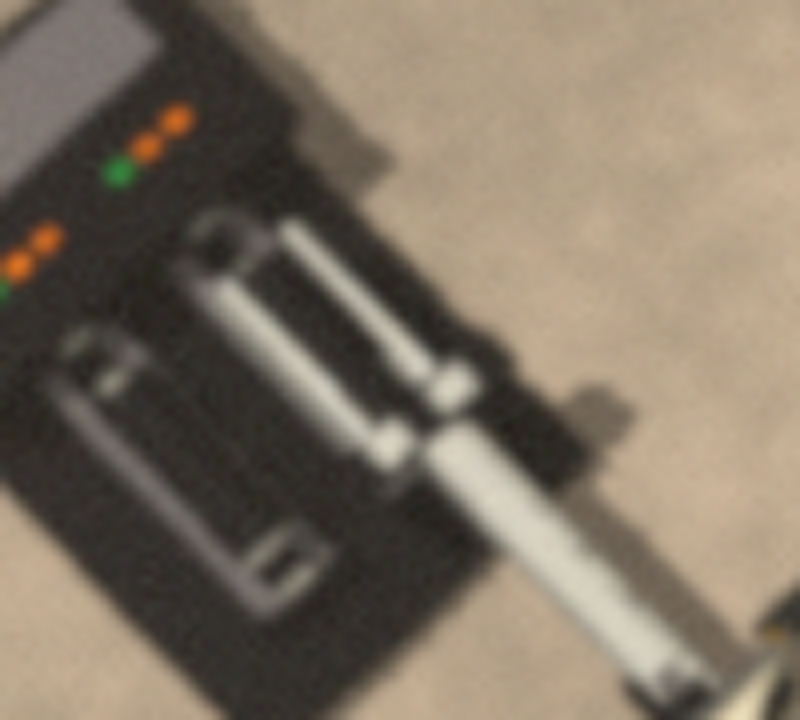

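View pics/s18.png

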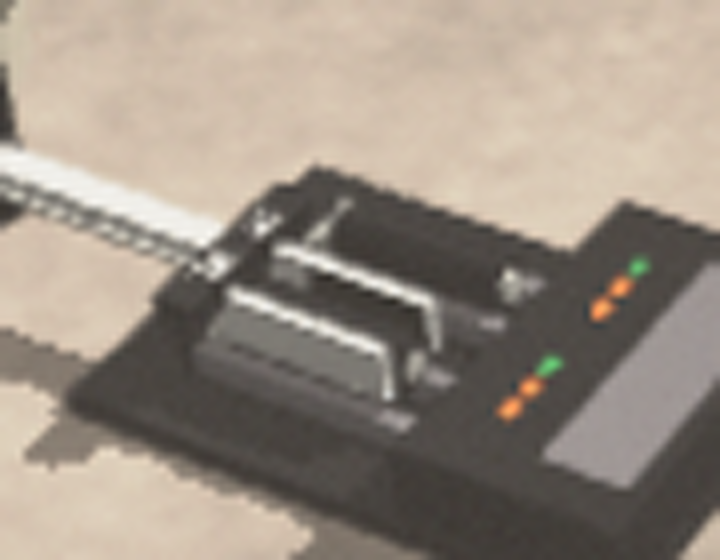

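```bash
python3 - <<'E'
from h import *
s=get_state(); Rm=R.from_quat(s["orientation"]).as_matrix(); t=np.array(s["tool_pos"])
z=t[2]-20+25
f=lambda x,y:(350+x/8,140+y/8); g=lambda x,y:(220+x/8,195+y/8)
L=[("tip_top",np.mean([onz("top",f(*p),z)[:2] for p in ((285,226),(225,288))],0)),("tip_sc",np.mean([onz("scene",g(*p),z)[:2] for p in ((433,300),(387,347))],0)),("bay_top",(643.9,-252.5)),("bay_scene",(650.2,-250.6))]
for nm,p in L:
    d=np.array([*p,0])-t; print(nm,"fwd",round(d@Rm[:,1],1),"right",round(d@Rm[:,2],1))
E
python3 -m handwheel '[[0,0,0,0.002,0,0,0.417],[0,0,0,0.001,0,0,0.417],[0,0,0,0.001,0,0,0.417],[0,0,0,0,0,0,0.417]]' | grep -E "width|clock|force|pos"
python3 wid.py 4 0.417
```

```text
tip_top fwd 198.1 right 14.0
tip_sc fwd 203.0 right 15.8
bay_top fwd 167.6 right 15.1
bay_scene fwd 173.5 right 17.9
clock: 36.53
tool_pos: [509.1, -353.3, 40.3]
force: [-0.4, -0.9, -2.1]
width: 38.5
t 36.73 w 38.438 sd 0.2 off 0.074 F [-0.12  0.22 -2.3 ] tcp [ 509.2 -353.5   40.7]
```

```bash
python3 -m handwheel '[[0,0,0,0.0005,0,0.001,0.417],[0,0,0,0.0005,0,0,0.417],[0,0,0,0,0,0,0.417]]' | grep -E "clock|pos"; python3 wid.py 4 0.417
python3 -m handwheel '[[0,0,0,0.0005,0,0,0.417],[0,0,0,0.0005,0,0,0.417],[0,0,0,0,0,0,0.417]]' | grep -E "clock|pos"; python3 wid.py 4 0.417
```

```text
clock: 36.98
tool_pos: [509.9, -354.2, 39.6]
t 37.18 w 38.589 sd 0.29 off 0.225 F [ 0.34  0.32 -2.12] tcp [ 509.9 -354.2   39.7]
clock: 37.43
tool_pos: [509.9, -354.2, 38.6]
t 37.63 w 38.514 sd 0.1 off 0.15 F [-0.45  0.5  -2.34] tcp [ 509.9 -354.2   38.7]
```

```bash
python3 -m handwheel '[[0,0,0,0.0005,0,0,0.417],[0,0,0,0.0005,0,0,0.417],[0,0,0,0,0,0,0.417]]' | grep -E "clock|pos"; python3 wid.py 6 0.417; python3 top.py s19 220 195 310 265 8 scene
```

```text
clock: 37.88
tool_pos: [509.9, -354.2, 37.7]
t 38.18 w 38.574 sd 0.14 off 0.21 F [-0.41 -0.19 -0.83] tcp [ 509.9 -354.2   37.7]
t 38.2333 tcp [ 509.9 -354.2   37.8] yhead 42.04 F [-0.71 -0.8  -1.39] w 38.48
```

View pics/s19.png

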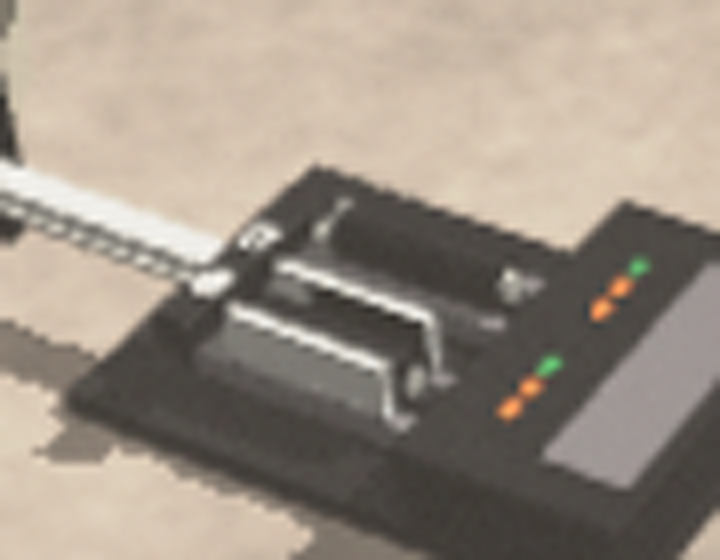

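Contact came at the predicted height (TCP 37.7, Fz −2.3 → −0.8 N), so the cell is resting on the rails. Opening slowly with half-travel compensation.

```bash
python3 -m handwheel '[[0,0,0,0,0,0.0002,0.421],[0,0,0,0,0,0.0002,0.425],[0,0,0,0,0,0.0003,0.431],[0,0,0,0,0,0.0004,0.440],[0,0,0,0,0,0.0005,0.450],[0,0,0,0,0,0.0005,0.460],[0,0,0,0,0,0.0005,0.470],[0,0,0,0,0,0.0005,0.480],[0,0,0,0,0,0.0005,0.490],[0,0,0,0,0,0.0005,0.500],[0,0,0,0,0,0,0.500]]' | grep -E "clock|pos|force|width"; python3 top.py s20 220 195 310 265 8 scene;  python3 top.py t20 350 140 450 230 8;python3 wid.py 4 0.5
```

```text
clock: 39.15
tool_pos: [512.7, -357.3, 37.7]
force: [0.6, -0.1, -1.1]
width: 45.9
t 39.2 tcp [ 512.7 -357.3   37.7] yhead 42.04 F [-0.45  0.36 -2.73] w 45.83
t 39.25 tcp [ 512.7 -357.3   37.7] yhead 42.04 F [-0.61  0.46 -1.11] w 46.03
t 39.45 w 46.003 sd 0.13 off 0.003 F [-0.03  0.39 -2.04] tcp [ 512.6 -357.2   37.7]
```

View pics/s20.png

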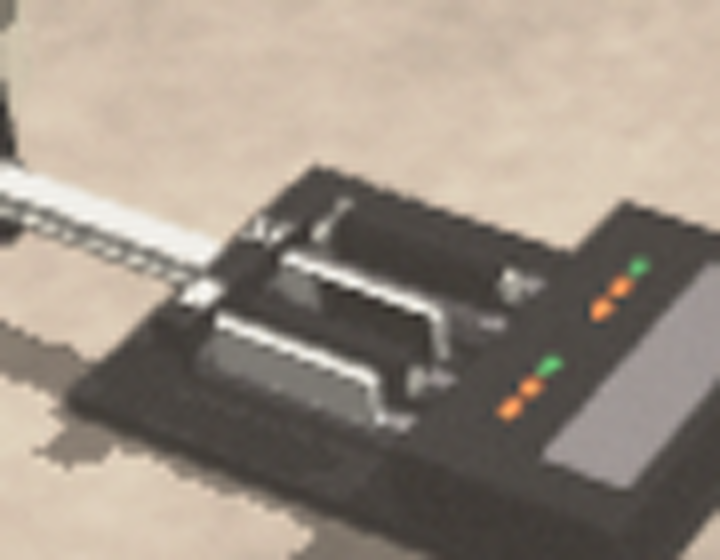

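View pics/t20.png

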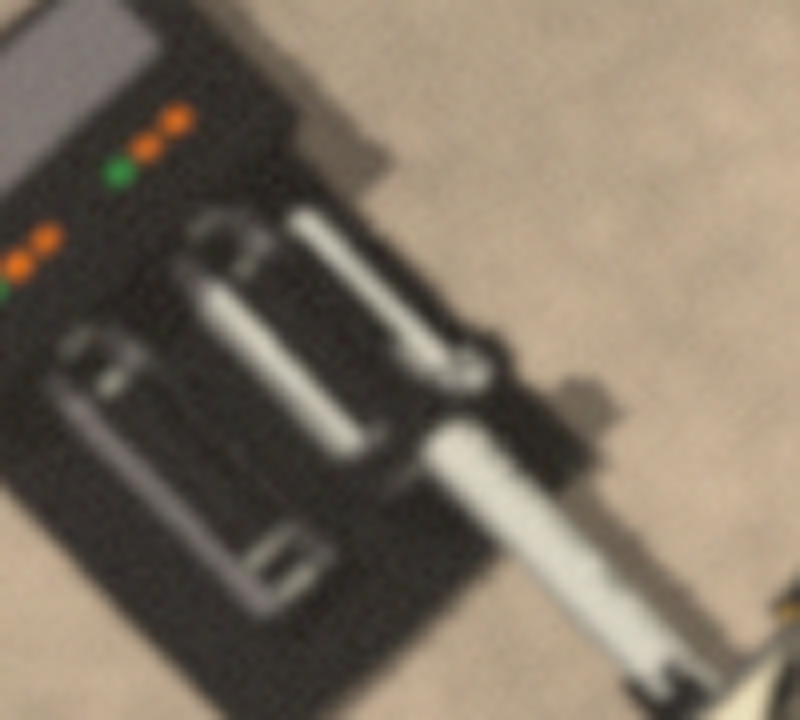

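```bash
python3 -m handwheel '[[0,0,0,0,0,0.0005,0.510],[0,0,0,0,0,0.0005,0.520],[0,0,0,0,0,0.0005,0.530],[0,0,0,-0.001,0,0,0.530],[0,0,0,-0.002,0,0,0.530],[0,0,0,-0.003,0,0,0.530],[0,0,0,-0.004,0,0,0.530],[0,0,0,-0.006,0,0,0.530],[0,0,0,-0.008,0,0,0.530],[0,0,0,-0.008,0,0,0.530],[0,0,0,-0.008,0,0,0.530],[0,0,0,-0.004,0,0,0.530]]' | grep -E "clock|pos|force|width"; python3 top.py s21 220 180 330 280 7 scene;  python3 top.py t21 340 130 460 240 6
```

```text
clock: 40.45
tool_pos: [514.2, -358.8, 83.6]
force: [0.3, 0.2, -1.6]
width: 48.8
t 40.5 tcp [ 514.4 -359.    83.9] yhead 42.05 F [ 0.71 -0.78 -0.85] w 48.34
t 40.55 tcp [ 514.1 -358.8   83.1] yhead 42.04 F [-0.6  -0.21 -1.71] w 48.75
```

View pics/s21.png

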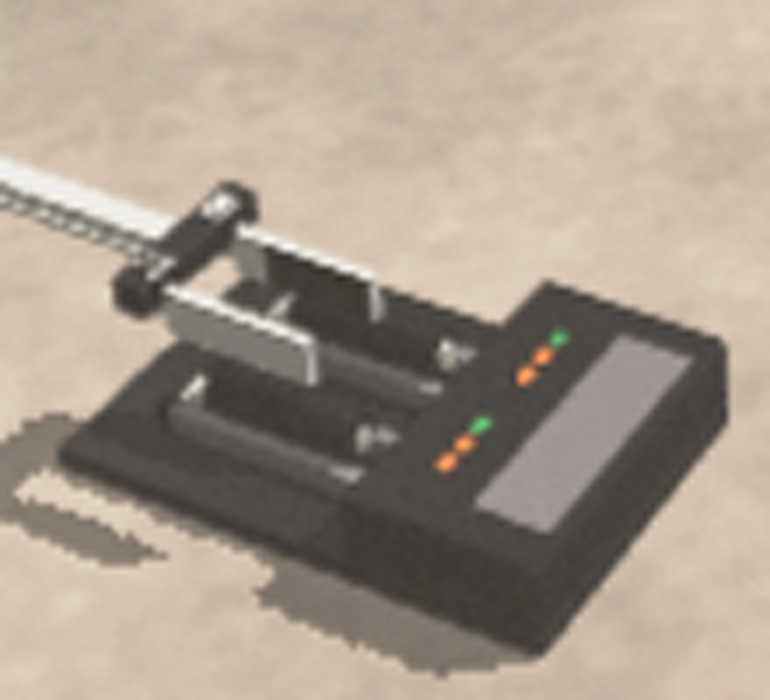

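View pics/t21.png

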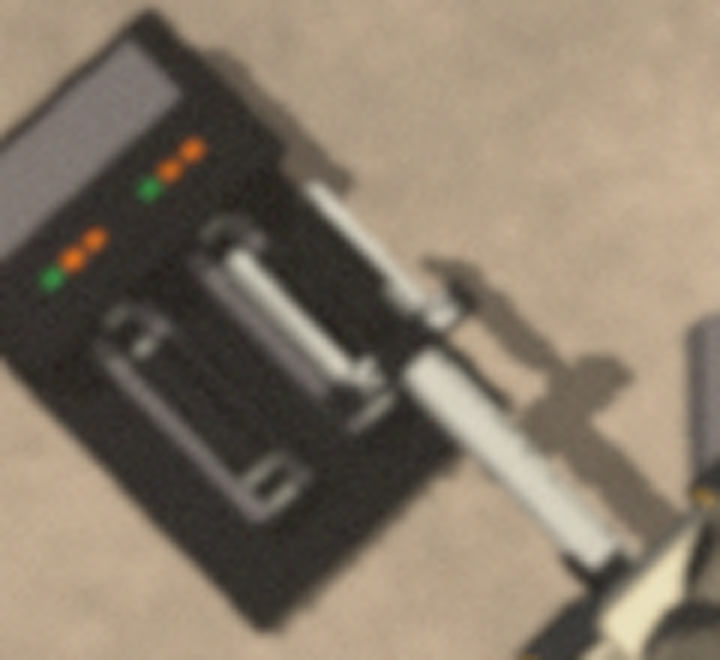

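```bash
python3 -m handwheel '[[0,0,0,-0.005,0.0035,-0.007,0.53],[0,0,0,-0.005,0.006,-0.0122,0.53],[0,0,0,-0.005,0.0086,-0.0175,0.53],[0,0,0,0,0.0104,-0.021,0.53],[0,0,0,0,0.0104,-0.021,0.53],[0,0,0,0,0.0104,-0.021,0.53],[0,0,0,0,0.0104,-0.021,0.53],[0,0,0,0,0.0104,-0.021,0.53]]' | grep -E "clock|pos|force|width"
python3 -m handwheel '[[-0.02,0,0,0,0.0104,-0.021,0.53],[0,0,0,0,0.0104,-0.021,0.53],[0,0,0,0,0.0104,-0.021,0.53],[0,0,0,0,0.0086,-0.0175,0.53],[0,0,0,0,0.006,-0.0122,0.53],[0,0,0,0,0.0035,-0.007,0.53],[0,0,0,0,0,0,0.53]]' | grep -E "clock|pos|force|width"
python3 -m handwheel '[[-0.04,0,0,0.004,0,0,0.53],[-0.06,0,0,0.006,0,0,0.53],[-0.07,0,0,0.006,0,0,0.53],[-0.07,0,0,0.006,0,0,0.53],[-0.07,0,0,0.006,0,0,0.53],[-0.07,0,0,0.006,0,0,0.53],[-0.07,0,0,0.006,0,0,0.53],[-0.06,0,0,0.006,0,0,0.53],[-0.04,0,0,0.004,0,0,0.53],[-0.02,0,0,0.002,0,0,0.53],[0,0,0,0,0,0,0.53]]'
python3 top.py s22 240 130 400 230 5 scene; python3 top.py t22 220 200 420 320 4
```

```text
clock: 41.22
tool_pos: [469.8, -204.5, 96.6]
force: [-0.1, -0.8, -2.0]
width: 48.8
clock: 41.8
tool_pos: [438.4, -98.3, 96.8]
force: [0.3, 0.3, -2.2]
width: 48.8
clock: 42.72
tool_pos: [439.1, -100.3, 44.3]
orientation: [0.087, 0.702, -0.087, 0.702]
force: [-0.5, -0.2, -2.5]
width: 48.7
t 42.7667 tcp [ 439.3 -100.2   44.6] yhead 75.76 F [ 0.04 -0.44 -1.67] w 48.69
t 42.8167 tcp [ 439.3 -100.1   44.8] yhead 75.76 F [ 0.5  -1.16 -2.75] w 48.82
```

View pics/s22.png

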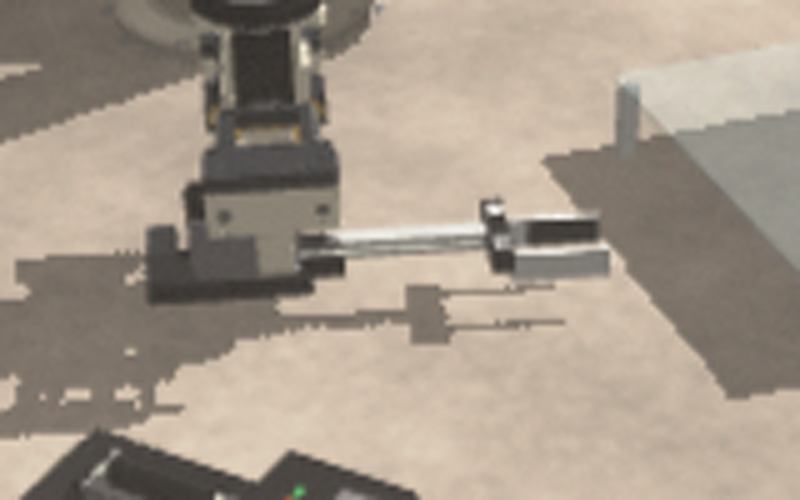

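View pics/t22.png

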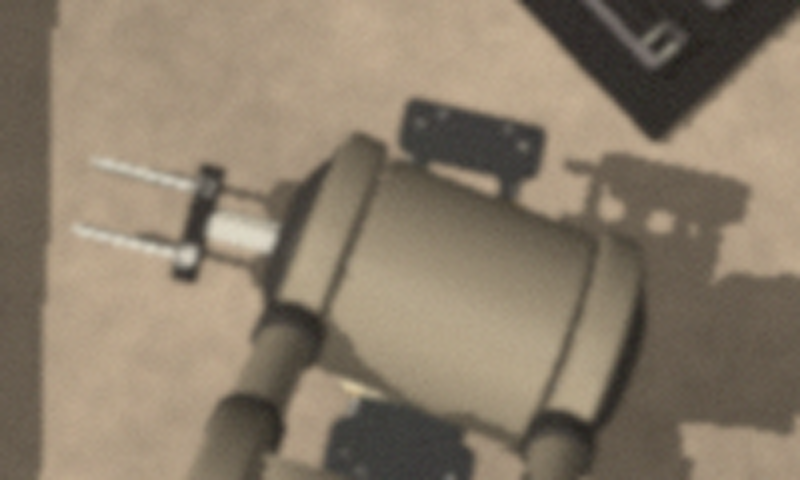

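```bash
python3 -m handwheel '[[0,0,0,0.003,0,0,0.53],[0,0,0,0.005,0,0,0.53],[0,0,0,0.006,0,0,0.53],[0,0,0,0.005,0,0,0.53],[0,0,0,0.002,0,0,0.53],[0,0,0,0.001,0,0,0.53],[0,0,0,0.001,0,0,0.53],[0,0,0,0.001,0,0,0.53],[0,0,0,0,0,0,0.53],[0,0,0,0,0,0,0.53]]'
python3 wid.py 4 0.53
```

```text
clock: 43.65
tool_pos: [439.0, -99.6, 20.8]
orientation: [0.087, 0.702, -0.087, 0.702]
force: [0.2, 0.6, -2.7]
width: 48.7
t 43.85 w 48.872 sd 0.05 off 0.112 F [ 0.25  0.55 -1.91] tcp [439.  -99.6  20.8]
```

```bash
python3 -m handwheel '[[0,0,0,0.0005,0,0,0.53],[0,0,0,0.0005,0,0,0.53],[0,0,0,0,0,0,0.53]]' | grep -E "pos|force"
python3 wid.py 4 0.53
```

```text
tool_pos: [439.0, -99.6, 19.8]
force: [0.4, -0.6, -0.9]
t 44.3 w 48.508 sd 0.22 off -0.252 F [-0.29  0.09  0.25] tcp [439.  -99.6  19.8]
```

Touching the desk (Fz ≈ 0). Opening slowly, then up.

```bash
python3 -m handwheel '[[0,0,0,0,0,0.0005,0.54],[0,0,0,0,0,0.0005,0.55],[0,0,0,0,0,0.0009,0.57],[0,0,0,0,0,0.0009,0.59],[0,0,0,0,0,0.0009,0.61],[0,0,0,0,0,0.0009,0.63],[0,0,0,0,0,0.0009,0.65],[0,0,0,0,0,0,0.70],[0,0,0,0,0,0,0.80],[0,0,0,0,0,0,0.90],[0,0,0,0,0,0,0.95],[0,0,0,0,0,0,0.95]]'
python3 look.py w23
```

```text
clock: 45.3
tool_pos: [444.4, -101.0, 19.7]
orientation: [0.087, 0.702, -0.087, 0.702]
force: [0.6, -0.4, 0.4]
width: 85.2
t 45.3 tcp [ 444.4 -101.    19.7] zhead -14.15 xz [-1.e+00  1.e-04  2.e-04] F [ 0.61 -0.39  0.38] w 85.17
reacher_handle [318. 298.] 0.83 [ 440.4 -117.4   29. ]
reacher_jaws [320.4 274.5] 0.55 [ 442.8 -113.    15. ]
reacher [319.3 270.6] 0.64 [ 440.8 -118.8    0. ]
trigger [320.7 271.1] 0.92 [ 441.5 -119.3    0. ]
```

View pics/w23.png

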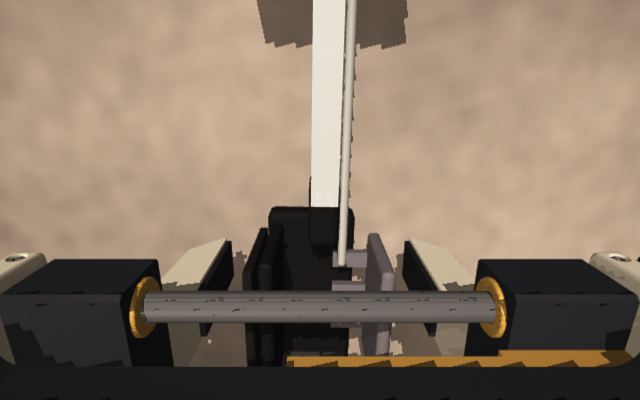

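Both fingers stand clear of the handle (left finger pad col 232 vs handle pad 247; right pad 405 vs trigger 393). Going straight up.

```bash
python3 -m handwheel '[[0,0,0,-0.003,0,0,0.95],[0,0,0,-0.006,0,0,0.95],[0,0,0,-0.01,0,0,0.95],[0,0,0,-0.015,0,0,0.95],[0,0,0,-0.02,0,0,0.95],[0,0,0,-0.02,0,0,0.95],[0,0,0,-0.02,0,0,0.95],[0,0,0,-0.02,0,0,0.95],[0,0,0,-0.02,0,0,0.95],[0,0,0,-0.02,0,0,0.95],[0,0,0,-0.01,0,0,0.95],[0,0,0,0,0,0,0.95]]'
python3 -m handwheel '[[0,0,0,0,-0.01,-0.01,0.95],[0,0,0,0,-0.02,-0.015,0.95],[0,0,0,0,-0.02,-0.015,0.95],[0,0,0,0,-0.02,-0.015,0.95],[0,0,0,0,-0.01,-0.01,0.95],[0,0,0,0,0,0,0.95],[0,0,0,0,0,0,0.95],[0,0,0,0,0,0,0.95],[0,0,0,0,0,0,0.95]]'
python3 - <<'E'
from h import *
for c in ("scene","top"): cv2.imwrite(f"pics/{c}9.png",read_camera(c)[:,:,::-1])
for t,z in (("screwdriver",0),("cell_case",0),("riser",0),("reacher_handle",29),("reacher_jaws",15),("charger",0)):
    for m in mark_of("top",t)[:1]: print(t,np.round(onz("top",m["point"],z),1))
im=cv2.imread("pics/scene9.png"); cv2.imwrite("pics/s9c.png",cv2.resize(im[150:280,220:430],None,fx=3.7,fy=3.7,interpolation=cv2.INTER_CUBIC))
print(get_state()["clock"],get_state()["force"])
E
```

```text
clock: 46.65
tool_pos: [445.5, -101.4, 186.5]
orientation: [0.087, 0.7, -0.088, 0.704]
force: [1.2, -0.3, 0.4]
width: 87.1
clock: 47.4
tool_pos: [362.3, -162.2, 183.6]
orientation: [0.087, 0.702, -0.087, 0.702]
force: [0.5, 0.4, -0.0]
width: 87.3
screwdriver [753.  43.   0.]
cell_case [ 601.9 -447.8    0. ]
riser [484.6 275.1   0. ]
reacher_handle [ 644.7 -252.9   29. ]
reacher_jaws [492.3  57.   15. ]
charger [ 627.6 -231.4    0. ]
47.8 [ 0.5850116  -0.81603241  0.45801078]
```

View pics/s9c.png

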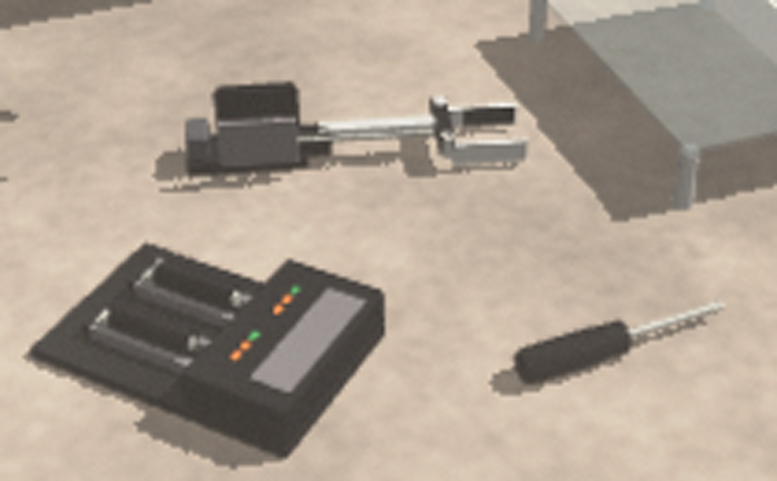

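View pics/top9.png

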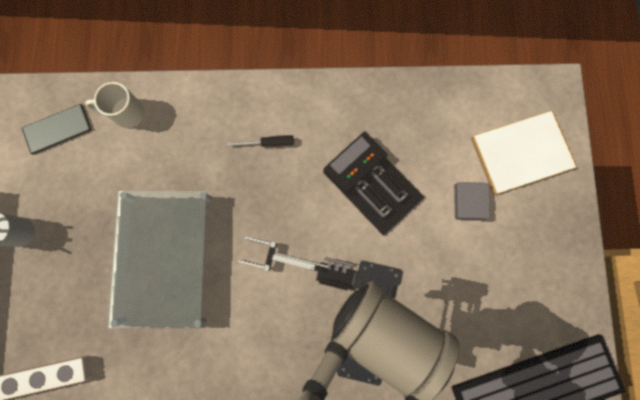

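The final pictures show both bays filled, with the cell in the right-hand bay. The reacher lies flat and clear of the charger, and the screwdriver, box and riser look unmoved. Handing in.

```bash
python3 -c "
from rig import *
print(close_job())"
```

```text
the job is handed in; nothing more can be done
None
```

The cell is lying in the charger's empty bay. The reacher is flat on the desk near where it started, clear of the charger, and the arm is up touching nothing. I handed the job in at about 48 s.

- **Grip:** I pinched the handle and closed the jaws in steps of 0.2 to 0.5 mm. The cell was confirmed held when the downward force went from about 2.0 to 2.5 N and it rose with the jaws in the pictures.
- **Squeeze (uncertain):** Nothing measures the jaw force directly, and the width readings were noisy. My rough estimate at the tightest point is 9–12 N for about 1.5 s, so it may have passed the 10 N dent limit. I then eased off to roughly 5 N, and the cell stayed held for the rest of the carry.
- **Placing:** The cell touched the rails at the height I expected, and the force returned to the reacher's own weight once the jaws opened.
- **Last checks:** The final pictures show both bays filled and the riser, screwdriver and box where they were. The network's last mark for the reacher handle fell on the charger, and its screwdriver mark shifted about 13 mm. I put both down to detection error, because the screwdriver sits at the same pixels as in the first picture.

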